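# Load an interlocked layer of mushroom cartons on a pallet slab

### The job

Put the roller brake fully on (red lever pushed away from the robot), then stand the one white divider that is just as long as the blue stripe upright on that stripe, and then set every mushroom carton upright and squarely inside a painted outline on the slab, one to an outline, so that the row of three is full and any cartons left over are in the row of two. When the layer is complete, release the brake by bringing the lever fully back. Leave the two dividers of the wrong length and the bottle, tape and tray where they are.

Things in the scene. Friction and masses are not known exactly. Their poses are not given: they have to be found in the camera images.
- slab: Fixed plywood pallet slab 270 (x) x 262 (y) x 30 mm high, origin under its centre; x points roughly away from the robot, y left. Aluminium rails 6 mm thick along its left, right and far edges rise 25 mm above the deck, 12 to 14 mm outside the outlined layer. White outlines: near row of three (cartons lengthwise along x), far row of two (lengthwise along y); a blue stripe between.
- three_1 (a point): Centre of outline 1 of the near row of three, 42 mm above the slab's top (72 mm above the table), where a carton's own point belongs; axes as the slab's. A carton here lies lengthwise along x. Outlines 112 (x) x 74 mm (y), 78 mm apart along y (carton to carton 8 mm), centred 61 mm nearer to the robot than the slab's centre.
- three_2 (a point): Centre of outline 2 of the near row of three, 42 mm above the slab's top (72 mm above the table), where a carton's own point belongs; axes as the slab's. A carton here lies lengthwise along x. Outlines 112 (x) x 74 mm (y), 78 mm apart along y (carton to carton 8 mm), centred 61 mm nearer to the robot than the slab's centre.
- three_3 (a point): Centre of outline 3 of the near row of three, 42 mm above the slab's top (72 mm above the table), where a carton's own point belongs; axes as the slab's. A carton here lies lengthwise along x. Outlines 112 (x) x 74 mm (y), 78 mm apart along y (carton to carton 8 mm), centred 61 mm nearer to the robot than the slab's centre.
- two_1 (a point): Centre of outline 1 of the far row of two, 42 mm above the slab's top, where a carton's own point belongs; axes as the slab's. A carton here lies lengthwise along y. Outlines 74 (x) x 112 mm (y), 118 mm apart along y (carton to carton 10 mm), centred 80 mm beyond the slab's centre.
- two_2 (a point): Centre of outline 2 of the far row of two, 42 mm above the slab's top, where a carton's own point belongs; axes as the slab's. A carton here lies lengthwise along y. Outlines 74 (x) x 112 mm (y), 118 mm apart along y (carton to carton 10 mm), centred 80 mm beyond the slab's centre.
- stripe (a point): Centre of the painted blue stripe (34 (x) x 226 mm (y)), 45 mm above the slab's top, where the divider's own point belongs; axes as the slab's, 19 mm beyond the slab's centre. The divider stands here lengthwise along y; its foot then clears the cartons on both sides by about 9 mm.
- brake (a joint): Roller brake lever on a grey block 70 x 50 x 25 mm, right of the slab: 0 = released, leaning towards the robot; 1.0 rad = fully on, leaning away; upright at 0.5. It swings in the slab's x-z plane about an axis 22 mm above the table, stays where left (about 1 N at the knob moves it), with hard stops at 0 and 1.0.
- brake_tip (a point): Centre of the red ball knob (26 mm diameter) on the 10 mm lever rod, 80 mm from the lever's axis; 92 mm above the table at either end of the swing, 102 mm midway; it moves 77 mm along the slab's x in the full swing.
- carton1_mid (a point): Open cardboard mushroom carton, one of 3 to 5 alike (absent: None); this point is on its upright axis 42 mm above its underside. Body 108 (x) x 70 (y) x 50 mm high, solid to the rim; in the middle a stiff handle panel 60 (x) x 14 (y) mm rises from 50 to 84 mm, to be pinched across its 14 mm from above. 0.18 to 0.30 kg. A half turn changes nothing. Starts on the table left of the slab.
- carton2_mid (a point): Open cardboard mushroom carton, one of 3 to 5 alike (absent: None); this point is on its upright axis 42 mm above its underside. Body 108 (x) x 70 (y) x 50 mm high, solid to the rim; in the middle a stiff handle panel 60 (x) x 14 (y) mm rises from 50 to 84 mm, to be pinched across its 14 mm from above. 0.18 to 0.30 kg. A half turn changes nothing. Starts on the table left of the slab.
- carton3_mid (a point): Open cardboard mushroom carton, one of 3 to 5 alike (absent: None); this point is on its upright axis 42 mm above its underside. Body 108 (x) x 70 (y) x 50 mm high, solid to the rim; in the middle a stiff handle panel 60 (x) x 14 (y) mm rises from 50 to 84 mm, to be pinched across its 14 mm from above. 0.18 to 0.30 kg. A half turn changes nothing. Starts on the table left of the slab.
- carton4_mid (a point): Open cardboard mushroom carton, one of 3 to 5 alike (absent: None); this point is on its upright axis 42 mm above its underside. Body 108 (x) x 70 (y) x 50 mm high, solid to the rim; in the middle a stiff handle panel 60 (x) x 14 (y) mm rises from 50 to 84 mm, to be pinched across its 14 mm from above. 0.18 to 0.30 kg. A half turn changes nothing. Starts on the table left of the slab.
- carton5_mid (a point): Open cardboard mushroom carton, one of 3 to 5 alike (absent: None); this point is on its upright axis 42 mm above its underside. Body 108 (x) x 70 (y) x 50 mm high, solid to the rim; in the middle a stiff handle panel 60 (x) x 14 (y) mm rises from 50 to 84 mm, to be pinched across its 14 mm from above. 0.18 to 0.30 kg. A half turn changes nothing. Starts on the table left of the slab.
- divider_short_mid (a point): White plastic divider, 180 mm long (its x): an upright board 14 mm thick (y) on a foot 34 mm wide, 10 mm high; 90 mm high in all. This point: mid length, 45 mm above its underside. 0.15 kg; pinch the board from above. A half turn changes nothing. Wrong length: leave it. The three look-alikes start right of the slab in any order, lengthwise roughly along the robot's x.
- divider_medium_mid (a point): White plastic divider, 226 mm long (its x): an upright board 14 mm thick (y) on a foot 34 mm wide, 10 mm high; 90 mm high in all. This point: mid length, 45 mm above its underside. 0.15 kg; pinch the board from above. A half turn changes nothing. As long as the stripe. The three look-alikes start right of the slab in any order, lengthwise roughly along the robot's x.
- divider_long_mid (a point): White plastic divider, 272 mm long (its x): an upright board 14 mm thick (y) on a foot 34 mm wide, 10 mm high; 90 mm high in all. This point: mid length, 45 mm above its underside. 0.15 kg; pinch the board from above. A half turn changes nothing. Wrong length: leave it. The three look-alikes start right of the slab in any order, lengthwise roughly along the robot's x.
- mist_bottle: Bystander: clear bottle with a green cap, 64 mm across, 170 mm high, origin under its centre.
- tape: Bystander: roll of amber tape lying flat, 90 mm across, 45 mm high, origin under its centre.
- sample_tray: Bystander: blue tray of mushrooms 100 x 130 x 40 mm, origin under its centre.

How it is judged:
On the way, in this order (a step that is already met when the one before it is completed fails the run):
1. the brake is put on (value of joint brake above 0.85 rad), for 0.2 s.
2. with the brake on, the divider of the stripe's length stands on the stripe (value of joint brake above 0.85 rad and distance between divider_medium_mid and stripe below 0.013 m and angle between the x axis of divider_medium_mid and the y axis of stripe, either way round below 0.1 rad and angle between divider_medium_mid's own z axis and vertical below 0.1 rad), for 0.3 s.
3. with the brake on, every carton is in an outline and the row of three is full, the divider still in place (all of step 2 and ((distance between carton1_mid and three_1 below 0.013 m and angle between the x axis of carton1_mid and the x axis of three_1, either way round below 0.12 rad) or (distance between carton2_mid and three_1 below 0.013 m and angle between the x axis of carton2_mid and the x axis of three_1, either way round below 0.12 rad) or (distance between carton3_mid and three_1 below 0.013 m and angle between the x axis of carton3_mid and the x axis of three_1, either way round below 0.12 rad) or (distance between carton4_mid and three_1 below 0.013 m and angle between the x axis of carton4_mid and the x axis of three_1, either way round below 0.12 rad) or (distance between carton5_mid and three_1 below 0.013 m and angle between the x axis of carton5_mid and the x axis of three_1, either way round below 0.12 rad)) and ((distance between carton1_mid and three_2 below 0.013 m and angle between the x axis of carton1_mid and the x axis of three_2, either way round below 0.12 rad) or (distance between carton2_mid and three_2 below 0.013 m and angle between the x axis of carton2_mid and the x axis of three_2, either way round below 0.12 rad) or (distance between carton3_mid and three_2 below 0.013 m and angle between the x axis of carton3_mid and the x axis of three_2, either way round below 0.12 rad) or (distance between carton4_mid and three_2 below 0.013 m and angle between the x axis of carton4_mid and the x axis of three_2, either way round below 0.12 rad) or (distance between carton5_mid and three_2 below 0.013 m and angle between the x axis of carton5_mid and the x axis of three_2, either way round below 0.12 rad)) and ((distance between carton1_mid and three_3 below 0.013 m and angle between the x axis of carton1_mid and the x axis of three_3, either way round below 0.12 rad) or (distance between carton2_mid and three_3 below 0.013 m and angle between the x axis of carton2_mid and the x axis of three_3, either way round below 0.12 rad) or (distance between carton3_mid and three_3 below 0.013 m and angle between the x axis of carton3_mid and the x axis of three_3, either way round below 0.12 rad) or (distance between carton4_mid and three_3 below 0.013 m and angle between the x axis of carton4_mid and the x axis of three_3, either way round below 0.12 rad) or (distance between carton5_mid and three_3 below 0.013 m and angle between the x axis of carton5_mid and the x axis of three_3, either way round below 0.12 rad)) and ((distance between carton1_mid and three_1 below 0.013 m and angle between the x axis of carton1_mid and the x axis of three_1, either way round below 0.12 rad) or (distance between carton1_mid and three_2 below 0.013 m and angle between the x axis of carton1_mid and the x axis of three_2, either way round below 0.12 rad) or (distance between carton1_mid and three_3 below 0.013 m and angle between the x axis of carton1_mid and the x axis of three_3, either way round below 0.12 rad) or (distance between carton1_mid and two_1 below 0.013 m and angle between the x axis of carton1_mid and the y axis of two_1, either way round below 0.12 rad) or (distance between carton1_mid and two_2 below 0.013 m and angle between the x axis of carton1_mid and the y axis of two_2, either way round below 0.12 rad)) and ((distance between carton2_mid and three_1 below 0.013 m and angle between the x axis of carton2_mid and the x axis of three_1, either way round below 0.12 rad) or (distance between carton2_mid and three_2 below 0.013 m and angle between the x axis of carton2_mid and the x axis of three_2, either way round below 0.12 rad) or (distance between carton2_mid and three_3 below 0.013 m and angle between the x axis of carton2_mid and the x axis of three_3, either way round below 0.12 rad) or (distance between carton2_mid and two_1 below 0.013 m and angle between the x axis of carton2_mid and the y axis of two_1, either way round below 0.12 rad) or (distance between carton2_mid and two_2 below 0.013 m and angle between the x axis of carton2_mid and the y axis of two_2, either way round below 0.12 rad)) and ((distance between carton3_mid and three_1 below 0.013 m and angle between the x axis of carton3_mid and the x axis of three_1, either way round below 0.12 rad) or (distance between carton3_mid and three_2 below 0.013 m and angle between the x axis of carton3_mid and the x axis of three_2, either way round below 0.12 rad) or (distance between carton3_mid and three_3 below 0.013 m and angle between the x axis of carton3_mid and the x axis of three_3, either way round below 0.12 rad) or (distance between carton3_mid and two_1 below 0.013 m and angle between the x axis of carton3_mid and the y axis of two_1, either way round below 0.12 rad) or (distance between carton3_mid and two_2 below 0.013 m and angle between the x axis of carton3_mid and the y axis of two_2, either way round below 0.12 rad)) and ((distance between carton4_mid and three_1 below 0.013 m and angle between the x axis of carton4_mid and the x axis of three_1, either way round below 0.12 rad) or (distance between carton4_mid and three_2 below 0.013 m and angle between the x axis of carton4_mid and the x axis of three_2, either way round below 0.12 rad) or (distance between carton4_mid and three_3 below 0.013 m and angle between the x axis of carton4_mid and the x axis of three_3, either way round below 0.12 rad) or (distance between carton4_mid and two_1 below 0.013 m and angle between the x axis of carton4_mid and the y axis of two_1, either way round below 0.12 rad) or (distance between carton4_mid and two_2 below 0.013 m and angle between the x axis of carton4_mid and the y axis of two_2, either way round below 0.12 rad)) and ((distance between carton5_mid and three_1 below 0.013 m and angle between the x axis of carton5_mid and the x axis of three_1, either way round below 0.12 rad) or (distance between carton5_mid and three_2 below 0.013 m and angle between the x axis of carton5_mid and the x axis of three_2, either way round below 0.12 rad) or (distance between carton5_mid and three_3 below 0.013 m and angle between the x axis of carton5_mid and the x axis of three_3, either way round below 0.12 rad) or (distance between carton5_mid and two_1 below 0.013 m and angle between the x axis of carton5_mid and the y axis of two_1, either way round below 0.12 rad) or (distance between carton5_mid and two_2 below 0.013 m and angle between the x axis of carton5_mid and the y axis of two_2, either way round below 0.12 rad)) and angle between each of carton1_mid, carton2_mid, carton3_mid, carton4_mid, carton5_mid's own z axis and vertical below 0.1 rad), for 0.3 s.
4. the brake is released (value of joint brake below 0.15 rad), for 0.2 s.
At the end, for the whole second after the job is handed in: Brake under 0.15 rad; 226 mm divider upright on the stripe within 13 mm and 0.1 rad; each carton present upright in an outline within 13 mm and 0.12 rad, the row of three full; the other two dividers within 60 mm of their starts (value of joint brake below 0.15 rad and distance between divider_medium_mid and stripe below 0.013 m and angle between the x axis of divider_medium_mid and the y axis of stripe, either way round below 0.1 rad and angle between each of divider_medium_mid, carton1_mid, carton2_mid, carton3_mid, carton4_mid, carton5_mid's own z axis and vertical below 0.1 rad and ((distance between carton1_mid and three_1 below 0.013 m and angle between the x axis of carton1_mid and the x axis of three_1, either way round below 0.12 rad) or (distance between carton2_mid and three_1 below 0.013 m and angle between the x axis of carton2_mid and the x axis of three_1, either way round below 0.12 rad) or (distance between carton3_mid and three_1 below 0.013 m and angle between the x axis of carton3_mid and the x axis of three_1, either way round below 0.12 rad) or (distance between carton4_mid and three_1 below 0.013 m and angle between the x axis of carton4_mid and the x axis of three_1, either way round below 0.12 rad) or (distance between carton5_mid and three_1 below 0.013 m and angle between the x axis of carton5_mid and the x axis of three_1, either way round below 0.12 rad)) and ((distance between carton1_mid and three_2 below 0.013 m and angle between the x axis of carton1_mid and the x axis of three_2, either way round below 0.12 rad) or (distance between carton2_mid and three_2 below 0.013 m and angle between the x axis of carton2_mid and the x axis of three_2, either way round below 0.12 rad) or (distance between carton3_mid and three_2 below 0.013 m and angle between the x axis of carton3_mid and the x axis of three_2, either way round below 0.12 rad) or (distance between carton4_mid and three_2 below 0.013 m and angle between the x axis of carton4_mid and the x axis of three_2, either way round below 0.12 rad) or (distance between carton5_mid and three_2 below 0.013 m and angle between the x axis of carton5_mid and the x axis of three_2, either way round below 0.12 rad)) and ((distance between carton1_mid and three_3 below 0.013 m and angle between the x axis of carton1_mid and the x axis of three_3, either way round below 0.12 rad) or (distance between carton2_mid and three_3 below 0.013 m and angle between the x axis of carton2_mid and the x axis of three_3, either way round below 0.12 rad) or (distance between carton3_mid and three_3 below 0.013 m and angle between the x axis of carton3_mid and the x axis of three_3, either way round below 0.12 rad) or (distance between carton4_mid and three_3 below 0.013 m and angle between the x axis of carton4_mid and the x axis of three_3, either way round below 0.12 rad) or (distance between carton5_mid and three_3 below 0.013 m and angle between the x axis of carton5_mid and the x axis of three_3, either way round below 0.12 rad)) and ((distance between carton1_mid and three_1 below 0.013 m and angle between the x axis of carton1_mid and the x axis of three_1, either way round below 0.12 rad) or (distance between carton1_mid and three_2 below 0.013 m and angle between the x axis of carton1_mid and the x axis of three_2, either way round below 0.12 rad) or (distance between carton1_mid and three_3 below 0.013 m and angle between the x axis of carton1_mid and the x axis of three_3, either way round below 0.12 rad) or (distance between carton1_mid and two_1 below 0.013 m and angle between the x axis of carton1_mid and the y axis of two_1, either way round below 0.12 rad) or (distance between carton1_mid and two_2 below 0.013 m and angle between the x axis of carton1_mid and the y axis of two_2, either way round below 0.12 rad)) and ((distance between carton2_mid and three_1 below 0.013 m and angle between the x axis of carton2_mid and the x axis of three_1, either way round below 0.12 rad) or (distance between carton2_mid and three_2 below 0.013 m and angle between the x axis of carton2_mid and the x axis of three_2, either way round below 0.12 rad) or (distance between carton2_mid and three_3 below 0.013 m and angle between the x axis of carton2_mid and the x axis of three_3, either way round below 0.12 rad) or (distance between carton2_mid and two_1 below 0.013 m and angle between the x axis of carton2_mid and the y axis of two_1, either way round below 0.12 rad) or (distance between carton2_mid and two_2 below 0.013 m and angle between the x axis of carton2_mid and the y axis of two_2, either way round below 0.12 rad)) and ((distance between carton3_mid and three_1 below 0.013 m and angle between the x axis of carton3_mid and the x axis of three_1, either way round below 0.12 rad) or (distance between carton3_mid and three_2 below 0.013 m and angle between the x axis of carton3_mid and the x axis of three_2, either way round below 0.12 rad) or (distance between carton3_mid and three_3 below 0.013 m and angle between the x axis of carton3_mid and the x axis of three_3, either way round below 0.12 rad) or (distance between carton3_mid and two_1 below 0.013 m and angle between the x axis of carton3_mid and the y axis of two_1, either way round below 0.12 rad) or (distance between carton3_mid and two_2 below 0.013 m and angle between the x axis of carton3_mid and the y axis of two_2, either way round below 0.12 rad)) and ((distance between carton4_mid and three_1 below 0.013 m and angle between the x axis of carton4_mid and the x axis of three_1, either way round below 0.12 rad) or (distance between carton4_mid and three_2 below 0.013 m and angle between the x axis of carton4_mid and the x axis of three_2, either way round below 0.12 rad) or (distance between carton4_mid and three_3 below 0.013 m and angle between the x axis of carton4_mid and the x axis of three_3, either way round below 0.12 rad) or (distance between carton4_mid and two_1 below 0.013 m and angle between the x axis of carton4_mid and the y axis of two_1, either way round below 0.12 rad) or (distance between carton4_mid and two_2 below 0.013 m and angle between the x axis of carton4_mid and the y axis of two_2, either way round below 0.12 rad)) and ((distance between carton5_mid and three_1 below 0.013 m and angle between the x axis of carton5_mid and the x axis of three_1, either way round below 0.12 rad) or (distance between carton5_mid and three_2 below 0.013 m and angle between the x axis of carton5_mid and the x axis of three_2, either way round below 0.12 rad) or (distance between carton5_mid and three_3 below 0.013 m and angle between the x axis of carton5_mid and the x axis of three_3, either way round below 0.12 rad) or (distance between carton5_mid and two_1 below 0.013 m and angle between the x axis of carton5_mid and the y axis of two_1, either way round below 0.12 rad) or (distance between carton5_mid and two_2 below 0.013 m and angle between the x axis of carton5_mid and the y axis of two_2, either way round below 0.12 rad)) and distance of each of divider_short_mid, divider_long_mid from where it was at the start of the episode below 0.06 m); the robot touches nothing.
It fails at once if the bottle, tape or tray is shifted by more than 40 mm (distance of any of mist_bottle, tape, sample_tray from where it was at the start of the episode above 0.04 m).
Of carton1, carton2, carton3, carton4, carton5 only 3 to 5 are there at a start; the rules pass over those that are not, and their reading is None.
At some moment in a run one of carton1, carton2, carton3, carton4, carton5 may be knocked a few centimetres aside while the robot is not near it.
It also fails if it takes over 210 s, if anything falls off the work surface, if the arm or the gripper's body presses on something with over 40 N, if the wrist force passes 120 N, or if a joint passes its speed limit or range.

### The arm

A 6-joint arm with a two-finger parallel gripper is mounted at the origin on the work surface. World frame = base frame: x ahead of the robot, y to its left, z up, the work surface at z = 0. Lengths are in m, angles in rad, forces in N, time in s.
With the tool pointing down it reaches from about 0.375 to 0.925 m from the base axis. Payload 5.7 kg.
Tool frame: the origin (TCP) lies at the very end of the fingers, on their centre line; the grasp point (between the pads) lies 19 mm behind it; z points along the fingers, y is the direction in which the jaws open and shut (so a half turn about z gives the same grasp; the last joint's range is limited). The gripper opens to 85 mm and grips with 20 to 120 N. Pads are 22 mm wide; open, the fingers measure 114 mm over their backs; the gripper's body (76 mm by 85 mm) begins 54 mm behind the grasp point. The pads swing forward as they close: fully open they stand 13 mm farther back than shut.
Start: joints at [1.227, 0.359, 1.51, -0, 1.272, -0.115], TCP at [0.136, 0.584, 0.231] pointing down, gripper open.
Joint ranges: [-2.97, 2.97], [-1.01, 2.36], [0.21, 2.38], [-0.96, 4.11], [0.2, 2.71], [-2.98, 2.98]. Speed limits (rad/s): [2.39, 2.39, 3.14, 3.14, 3.14, 3.14].

### API

Orientations are given as a rotation vector (axis times angle).
In Python, from cell import monitor, read_camera, manip gives the robot as it stands. The module is installed in compiled form; this text tells all that it offers.
- The arm moves only by the tool apply_moves, never from a script. Its argument "moves" is a list of rows, each an object with "offset": the shift along the world's x, y, z in mm, a list of three; "rotation": the turn, a rotation vector about the world's x, y, z in degrees, a list of three. A call has 1 to 20 rows; each row shifts and turns the pose as measured when the row begins; what a row does not reach is not made up. A row lasts 1/12 s, in which the tool goes at most 41.7 mm and 7.16 degrees, less where a joint would pass 70% of its speed; a pose out of reach is approached as far as the arm can. A call with a gripper value outside its range is refused whole. "jaw" is the opening in per cent of the stroke, from 0 (shut) to 100 (fully open), set as the call begins (left out, the last holds). The fingers move at their own pace and stop on an object; the grip force is fixed at half the most. Time passes only in rows, so rows that do not move let the fingers close. It gives the time, the measured TCP pose, the force and the opening at its end, in the units of the state.
- monitor.state(): the state, without advancing time (a new reading comes with each control period).
- read_camera(name): name is "side" or "top"; returns a dict with "img" (384x512x3 uint8, blue, green, red), "camera_matrix" (3x3 intrinsics, pixels), "k1" (the pictures are not rectified: a ray, as slopes to the right and down, at radius r is drawn at 1 + k1 r^2 times it, then the intrinsics apply), "R" (3x3) and "t" (3): a world point X has camera coordinates R X + t. Camera axes: x right, y down, z forward; pixel columns grow to the right and rows downward; lengths in m; the calibration is good to about 2 mm. A picture is of the moment at which its call begins. There is no depth.
- manip.close_job(): hands the job in, once; it reports no verdict.
The state is a dict: "time_s": time; "q": joint angles; "qvel": joint speeds; "joint_efforts": joint torques, N m; "tool_pos": TCP position; "eef_rot": TCP orientation; "force": force on the tool from outside, world axes, zero at the start; "wrist_torque": the same for the moment, N m; "gripper_width": finger opening in m.
Only numpy, scipy, OpenCV 4.12 (cv2) and the standard library are available. Lean on these libraries where they do the work, as an engineer would, in place of code of your own. Each camera call takes 0.05 s, during which the arm holds its last target.

## Working session

There is one attempt and no reset: what is moved stays moved. The work goes in short steps, Python scripts to look and compute and a tool call to move; the robot and the scene stay as the last step left them, time stands still between calls to the robot, and variables do not carry over. Pictures are saved under pics/ and viewed, and the job is handed in when it is done.

Besides the shell and the picture viewer there is one more tool, called as name(argument=value, ...), one argument or row to a line, values as JSON. apply_moves: Moves the arm, as the interface text tells. Its arguments: {"type":"object","properties":{"moves":{"type":"array","items":{"type":"object","properties":{"offset":{"type":"array","items":{"type":"number"}},"rotation":{"type":"array","items":{"type":"number"}}}}},"jaw":{"type":"number"}},"required":["moves"]}

```bash
mkdir -p pics
cat > h.py <<'E'
import numpy as np, cv2
from cell import monitor, read_camera, manip
def snap(name,fn=None):
    c=read_camera(name)
    if fn: cv2.imwrite('pics/'+fn,c['img'])
    return c
def proj(c,X):
    X=np.atleast_2d(X).astype(float); p=X@np.array(c['R']).T+np.array(c['t'])
    s=p[:,:2]/p[:,2:]; r2=(s**2).sum(1,keepdims=True); s=s*(1+c['k1']*r2)
    K=np.array(c['camera_matrix']); return np.c_[s@K[:2,:2].T+K[:2,2]]
def ray(c,uv):
    K=np.array(c['camera_matrix']); uv=np.atleast_2d(uv).astype(float)
    d=np.c_[(uv[:,0]-K[0,2])/K[0,0],(uv[:,1]-K[1,2])/K[1,1]]
    s=d.copy()
    for _ in range(30): s=d/(1+c['k1']*(s**2).sum(1,keepdims=True))
    R=np.array(c['R']); return -R.T@np.array(c['t']), np.c_[s,np.ones(len(s))]@R
def onz(c,uv,z):
    o,d=ray(c,uv); return o+d*((z-o[2])/d[:,2])[:,None]
E
python3 - <<'E'
from h import *
for n in('top','side'):
    c=snap(n,n+'0.png'); print(n,np.array(c['camera_matrix']).round(1).tolist(),c['k1'],(-np.array(c['R']).T@c['t']).round(3), np.array(c['R']).round(2).tolist())
print(monitor.state())
E
```

```text
top [[477.8, 0.0, 247.1], [0.0, 477.8, 194.7], [0.0, 0.0, 1.0]] -0.16711060499050745 [5.210e-01 1.000e-03 1.348e+00] [[0.02, -1.0, 0.0], [-1.0, -0.02, -0.07], [0.07, -0.0, -1.0]]
side [[451.1, 0.0, 254.2], [0.0, 451.1, 196.3], [0.0, 0.0, 1.0]] -0.05821529451209221 [0.315 1.017 0.722] [[-0.96, -0.27, -0.02], [-0.12, 0.5, -0.86], [0.24, -0.82, -0.51]]
{'time_s': 0.1, 'q': array([ 1.22686496e+00,  3.59436302e-01,  1.51131986e+00,  2.02636117e-07,
        1.27252759e+00, -1.15105915e-01]), 'qvel': array([-7.01488501e-05, -2.97905499e-03, -4.97963326e-03, -4.56680075e-04,
        2.23078883e-03, -1.91814048e-04]), 'joint_efforts': array([-2.30655337e-05, -5.28644443e+01, -2.79351085e+01, -1.23537353e-05,
        5.08860801e-03, -3.03706815e-05]), 'tool_pos': array([0.13590111, 0.58377126, 0.23053733]), 'eef_rot': array([-3.58610532e-01, -3.12066944e+00,  2.58631914e-03]), 'force': array([-0.76730735,  0.06432774, -0.15086871]), 'wrist_torque': array([ 0.01305695,  0.01169975, -0.02255988]), 'gripper_width': 0.08547775561300734}
```

View pics/top0.png

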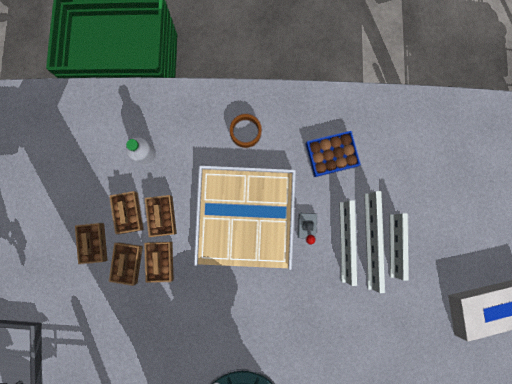

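View pics/side0.png

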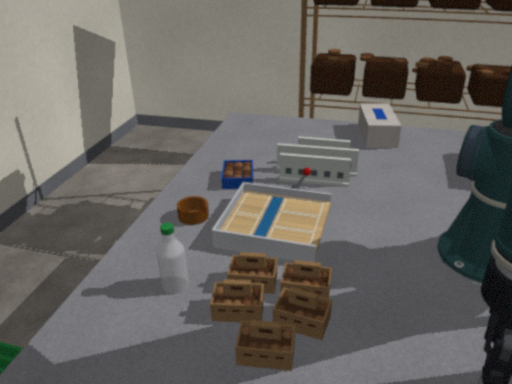

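Run:
```python
import cv2
i=cv2.imread('pics/top0.png')
a=cv2.resize(i[150:290,60:310],None,fx=3.2,fy=3.2,interpolation=cv2.INTER_CUBIC);cv2.imwrite('pics/ta.png',a)
a=cv2.resize(i[170:300,270:420],None,fx=4.6,fy=4.6,interpolation=cv2.INTER_CUBIC);cv2.imwrite('pics/tb.png',a)
```

```text
(no output)
```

View pics/ta.png

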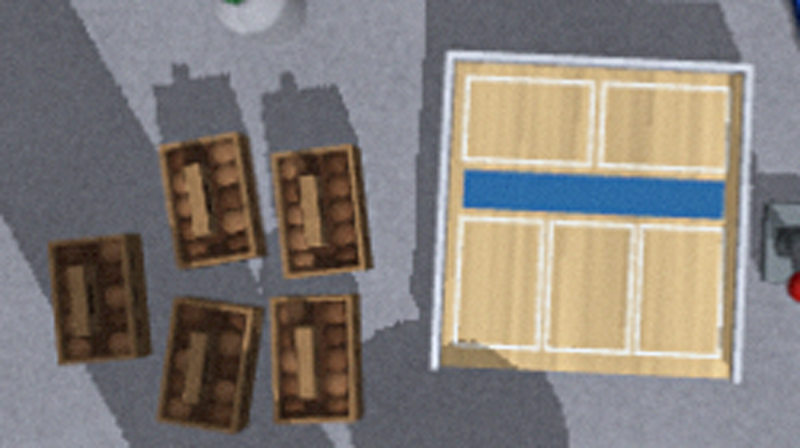

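View pics/tb.png

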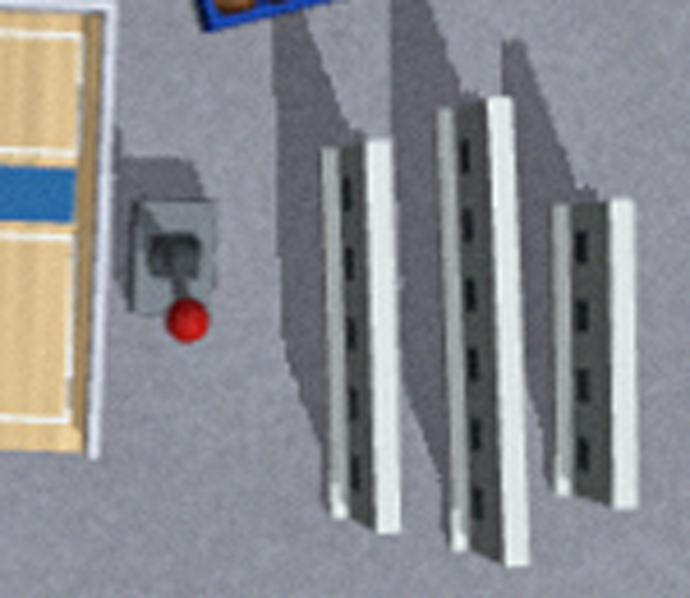

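```bash
cat > m.py <<'E'
from h import *
def cartons(c,pr=True,xmax=None):
    i=c['img']; hsv=cv2.cvtColor(i,cv2.COLOR_BGR2HSV)
    m=cv2.inRange(hsv,(3,70,20),(25,255,255))
    m=cv2.morphologyEx(m,cv2.MORPH_CLOSE,np.ones((3,3)))
    out=[]
    cs,_=cv2.findContours(m,cv2.RETR_EXTERNAL,cv2.CHAIN_APPROX_NONE)
    for k in cs:
        A=cv2.contourArea(k)
        if 600<A<2000:
            r=cv2.minAreaRect(k); b=cv2.boxPoints(r); b=b[np.argsort(b[:,0])]
            L=onz(c,b[:2],.05); R=onz(c,b[2:],0.0)
            L=L[np.argsort(L[:,0])];R=R[np.argsort(R[:,0])]
            ctr=(L.mean(0)+R.mean(0))[:2]/2; d=(L[1]-L[0])+(R[1]-R[0])
            out.append((ctr,np.degrees(np.arctan2(d[1],d[0])),r[0]))
            print('carton',np.array(r[0]).round(1),A,(ctr*1000).round(1),'yaw',out[-1][1].round(1),'len',(np.linalg.norm(L[1]-L[0])*1e3).round(),(np.linalg.norm(R[1]-R[0])*1e3).round(), 'w',(np.linalg.norm((L-R).mean(0)[:2])*1e3).round())
    return out
def slab(c,zs=.030):
    hsv=cv2.cvtColor(c['img'],cv2.COLOR_BGR2HSV)
    m=cv2.inRange(hsv,(98,130,60),(115,255,255)); m[:,300:]=0
    cs,_=cv2.findContours(m,cv2.RETR_EXTERNAL,cv2.CHAIN_APPROX_NONE)
    k=max(cs,key=cv2.contourArea); r=cv2.minAreaRect(k); b=cv2.boxPoints(r)
    P=onz(c,b,zs)[:,:2]; ctr=P.mean(0)
    e=max([P[1]-P[0],P[2]-P[1]],key=np.linalg.norm); 
    if e[1]<0:e=-e
    yaw=np.degrees(np.arctan2(-e[0],e[1])); print('stripe',np.array(r[0]).round(1),(ctr*1e3).round(1),'slabyaw',yaw.round(2),'len',np.linalg.norm(e).round(4))
    return ctr,yaw
if __name__=='__main__':
    c=snap('top'); cartons(c); s,y=slab(c)
    a=np.radians(y); X=np.array([np.cos(a),np.sin(a)]);Y=np.array([-X[1],X[0]])
    for n,(p,q) in dict(three1=(-80,78),three2=(-80,0),three3=(-80,-78),two1=(61,59),two2=(61,-59)).items():
        P=s+X*p/1e3+Y*q/1e3; print(n,(P*1e3).round(1),proj(c,[[*P,.03]]).round(1))
    for n,q in dict(med=[(366,138),(391,138),(377,533),(400,533)],lng=[(487,98),(511,97),(505,566),(528,566)],sh=[(609,199),(633,199),(613,508),(637,508)]).items():
        P=onz(c,np.array(q)/4.6+[270,170]-.39,.09); d=P[:2].mean(0)-P[2:].mean(0)
        print(n,(P.mean(0)*1e3).round(1),'L',np.linalg.norm(d).round(3),'yaw',np.degrees(np.arctan2(d[1],d[0])).round(1))
    for k in ((187,320),): print('knob',(onz(c,np.array([k])/4.6+[270,170]-.39,.092)*1e3).round(1))
E
python3 m.py
```

```text
carton [125.1 263.6] 1056.5 [411.7 332.1] yaw -6.8 len 110.0 113.0 w 69.0
carton [158.  261.5] 1021.0 [420.6 239.4] yaw 1.4 len 106.0 110.0 w 69.0
carton [ 90.6 242.9] 1052.5 [466.3 433.1] yaw 7.2 len 107.0 111.0 w 68.0
carton [159.8 215.6] 1018.5 [548.3 237.9] yaw 8.4 len 108.0 112.0 w 69.0
carton [125.7 212.2] 1035.0 [555.3 334.9] yaw 12.0 len 110.0 113.0 w 68.0
carton [333.5 152.9] 1128.5 [ 735.4 -244.9] yaw 14.3 len 85.0 89.0 w 129.0
carton [245.5 130.5] 800.5 [792.6   4.5] yaw 1.2 len 93.0 96.0 w 88.0
stripe [245.  210.4] [567.7   1.9] slabyaw -1.3 len 0.2223
three1 [489.5  81.7] [[215.4 238.1]]
three2 [487.7   3.8] [[243.7 239.4]]
three3 [486.  -74.2] [[272.  240.7]]
two1 [630.1  59.5] [[224.7 187.4]]
two2 [627.4 -58.4] [[267.2 189.3]]
med [ 486.3 -286.6   90. ] L 0.228 yaw 2.3
lng [ 489.5 -360.4   90. ] L 0.272 yaw 2.9
sh [ 477.4 -429.5   90. ] L 0.18 yaw 1.5
knob [[ 493.4 -171.6   92. ]]
```

apply_moves(
  moves=[
    {"offset": [26,-30,0],"rotation": [0,0,1.2]},
    {"offset": [26,-30,0],"rotation": [0,0,1.2]},
    {"offset": [26,-30,0],"rotation": [0,0,1.2]},
    {"offset": [26,-30,0],"rotation": [0,0,1.2]},
    {"offset": [26,-30,0],"rotation": [0,0,1.2]},
    {"offset": [26,-30,0],"rotation": [0,0,1.2]},
    {"offset": [26,-30,0],"rotation": [0,0,1.2]},
    {"offset": [26,-30,0],"rotation": [0,0,1.2]},
    {"offset": [26,-30,0],"rotation": [0,0,1.2]},
    {"offset": [26,-30,0],"rotation": [0,0,1.2]},
    {"offset": [26,-30,0],"rotation": [0,0,1]},
    {"offset": [0,-40,0]},
    {"offset": [0,-40,0]},
    {"offset": [0,-40,0]},
    {"offset": [0,-40,0]},
    {"offset": [0,-40,0]},
    {"offset": [0,-40,0]},
    {"offset": [0,-40,0]},
    {"offset": [0,-40,0]},
    {"offset": [0,-40,0]},
  ],
  jaw=0,
)

```text
validation failed for argument at $.mo...
```

apply_moves(
  moves=[
    {"offset": [26,-30,0],"rotation": [0,0,1.2]},
    {"offset": [26,-30,0],"rotation": [0,0,1.2]},
    {"offset": [26,-30,0],"rotation": [0,0,1.2]},
    {"offset": [26,-30,0],"rotation": [0,0,1.2]},
    {"offset": [26,-30,0],"rotation": [0,0,1.2]},
    {"offset": [26,-30,0],"rotation": [0,0,1.2]},
    {"offset": [26,-30,0],"rotation": [0,0,1.2]},
    {"offset": [26,-30,0],"rotation": [0,0,1.2]},
    {"offset": [26,-30,0],"rotation": [0,0,1.2]},
    {"offset": [26,-30,0],"rotation": [0,0,1.2]},
    {"offset": [26,-30,0],"rotation": [0,0,1]},
    {"offset": [0,-40,0],"rotation": [0,0,0]},
    {"offset": [0,-40,0],"rotation": [0,0,0]},
    {"offset": [0,-40,0],"rotation": [0,0,0]},
    {"offset": [0,-40,0],"rotation": [0,0,0]},
    {"offset": [0,-40,0],"rotation": [0,0,0]},
    {"offset": [0,-40,0],"rotation": [0,0,0]},
    {"offset": [0,-40,0],"rotation": [0,0,0]},
    {"offset": [0,-40,0],"rotation": [0,0,0]},
    {"offset": [0,-40,0],"rotation": [0,0,0]},
  ],
  jaw=0,
)

```text
time_s: 1.82
tool_pos: [0.4281, -0.1302, 0.2288]
eef_rot: [-0.037, 3.138, 0.003]
force: [1.4, 0.9, 0.5]
gripper_width: 0.0001
```

apply_moves(
  moves=[
    {"offset": [3,-20,-30],"rotation": [0,0,-1]},
    {"offset": [3,-20,-36],"rotation": [0,0,-1]},
    {"offset": [3,0,-38],"rotation": [0,0,-0.5]},
    {"offset": [3,0,-38],"rotation": [0,0,0]},
    {"offset": [0,0,-6],"rotation": [0,0,0]},
    {"offset": [0,0,0],"rotation": [0,0,0]},
  ],
)

```text
time_s: 2.32
tool_pos: [0.4436, -0.1852, 0.0793]
eef_rot: [0.052, 3.126, -0.012]
force: [0.1, -0.2, 0.7]
gripper_width: 0.0
```

Run:
```python
from h import *
c=snap('top'); s=snap('side'); print(monitor.state()['tool_pos'],monitor.state()['force'])
i=cv2.resize(c['img'][170:300,240:420],None,fx=4,fy=4); j=cv2.resize(s['img'][130:230,240:420],None,fx=3,fy=3)
cv2.imwrite('pics/b1.png',i); cv2.imwrite('pics/b1s.png',j)
```

```text
[ 0.44455364 -0.18533105  0.08123582] [0.50117633 1.12741429 0.5920136 ]
```

View pics/b1.png

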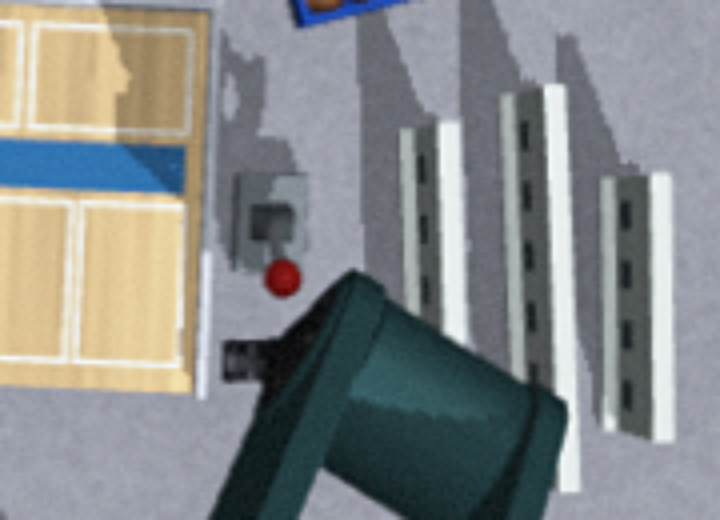

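View pics/b1s.png

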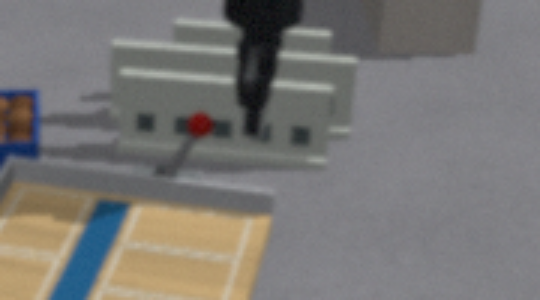

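apply_moves(
  moves=[
    {"offset": [5,8,-6],"rotation": [0,0,-2]},
    {"offset": [10,6,-4],"rotation": [0,0,-1]},
    {"offset": [15,0,0],"rotation": [0,0,0]},
    {"offset": [15,0,0],"rotation": [0,0,0]},
    {"offset": [15,0,0],"rotation": [0,0,0]},
    {"offset": [15,0,0],"rotation": [0,0,0]},
    {"offset": [12,0,0],"rotation": [0,0,0]},
    {"offset": [4,0,0],"rotation": [0,0,0]},
    {"offset": [0,0,0],"rotation": [0,0,0]},
  ],
)

```text
time_s: 3.17
tool_pos: [0.5457, -0.1691, 0.0931]
eef_rot: [0.123, 3.101, -0.03]
force: [-0.7, -0.4, -0.5]
gripper_width: 0.0
```

Run:
```python
from h import *
c=snap('top'); s=snap('side'); print(monitor.state()['tool_pos'],monitor.state()['force'])
i=cv2.resize(c['img'][170:300,240:420],None,fx=3,fy=3); j=cv2.resize(s['img'][130:230,240:420],None,fx=3,fy=3)
cv2.imwrite('pics/b2.png',np.vstack([i,j])[:600])
```

```text
[ 0.5446878  -0.16916361  0.09260365] [-0.27091372 -1.08695846 -0.07266275]
```

View pics/b2.png

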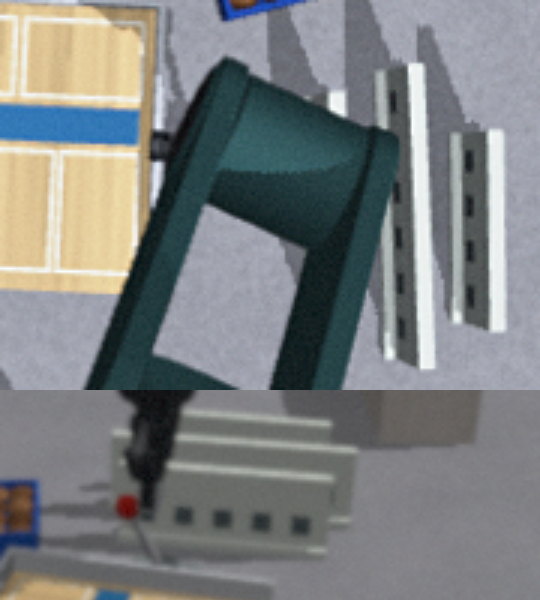

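apply_moves(
  moves=[
    {"offset": [0,-1,-10],"rotation": [0,0,0]},
    {"offset": [4,0,-6],"rotation": [0,0,0]},
    {"offset": [5,0,0],"rotation": [0,0,0]},
    {"offset": [5,0,0],"rotation": [0,0,0]},
    {"offset": [5,0,0],"rotation": [0,0,0]},
    {"offset": [0,0,0],"rotation": [0,0,0]},
  ],
)

```text
time_s: 3.77
tool_pos: [0.5439, -0.1681, 0.0729]
eef_rot: [0.123, 3.135, -0.025]
force: [0.4, -0.4, -0.0]
gripper_width: 0.0002
```

```bash
cat > knob.py <<'E'
from h import *
s=snap('side'); hsv=cv2.cvtColor(s['img'],cv2.COLOR_BGR2HSV)
m=cv2.inRange(hsv,(0,150,80),(6,255,255))|cv2.inRange(hsv,(174,150,80),(180,255,255))
m[:, :200]=0;m[:140]=0;m[230:]=0; m[:,400:]=0
M=cv2.moments(m,True); uv=[M['m10']/M['m00'],M['m01']/M['m00']]
o,d=ray(s,uv); d=d[0]; P=o+d*((-.1716-o[1])/d[1]); print('knob px',np.round(uv,1),M['m00'],'xyz',(P*1e3).round(1))
st=monitor.state();print(st['tool_pos'].round(4),st['force'].round(1))
E
python3 knob.py
```

```text
knob px [281.8 168.5] 36.0 xyz [ 569.8 -171.6   93.1]
[ 0.5438 -0.1679  0.0726] [-1.3 -0.6  0.5]
```

```bash
cat > go.py <<'E'
# usage: go.py x y z yaw(deg, direction of tool y measured from world y; mod 180 nearest)
import sys
from h import *
from scipy.spatial.transform import Rotation as Ro
st=monitor.state()
def delta(x,y,z,yaw):
    C=Ro.from_rotvec(st['eef_rot'])
    best=None
    for k in (0,180):
        a=np.radians(yaw+k); ty=np.array([-np.sin(a),np.cos(a),0]); tz=np.array([0,0,-1.]); tx=np.cross(ty,tz)
        D=(Ro.from_matrix(np.c_[tx,ty,tz])*C.inv()).as_rotvec(degrees=True)
        print('opt' ,k,'rot',D.round(1))
    print('offset',(np.array([x,y,z])-st['tool_pos']*1e3).round(1))
delta(*map(float,sys.argv[1:5]))
print('t',st['time_s'],'q',st['q'].round(2),'tcp',(st['tool_pos']*1e3).round(1),'F',st['force'].round(1),'w',round(st['gripper_width']*1e3,1))
E
python3 go.py 486.3 -286.6 45 2.3
```

```text
opt 0 rot [0.9 0.3 6.8]
opt 180 rot [   0.4   -1.3 -173.2]
offset [ -57.5 -118.7  -27.6]
t 3.8167 q [-0.41  0.5   1.74 -0.02  0.89 -1.89] tcp [ 543.8 -167.9   72.6] F [-1.3 -0.6  0.5] w 0.0
```

apply_moves(
  moves=[
    {"offset": [-25,0,0],"rotation": [0.9,0.3,0]},
    {"offset": [-10,0,35],"rotation": [0,0,1.5]},
    {"offset": [-10,-10,38],"rotation": [0,0,1.5]},
    {"offset": [-10,-38,10],"rotation": [0,0,1.5]},
    {"offset": [-5,-40,0],"rotation": [0,0,1.5]},
    {"offset": [0,-25,0],"rotation": [0,0,0.8]},
    {"offset": [0,-5,0],"rotation": [0,0,0]},
    {"offset": [0,0,0],"rotation": [0,0,0]},
  ],
  jaw=52,
)

```text
time_s: 4.48
tool_pos: [0.4775, -0.2886, 0.1534]
eef_rot: [0.072, -3.134, -0.005]
force: [0.0, 0.8, -0.4]
gripper_width: 0.0445
```

```bash
python3 go.py 486.3 -286.6 45 2.3; python3 knob.py;  python3 - <<'E'
from h import *
c=snap('top'); s=snap('side')
i=cv2.resize(c['img'][170:300,240:420],None,fx=3,fy=3); j=cv2.resize(s['img'][130:230,240:420],None,fx=3,fy=3)
cv2.imwrite('pics/b3.png',np.vstack([i,j])[:600])
E
```

```text
opt 0 rot [-0.2 -0.4 -0.3]
opt 180 rot [  0.6  -0.3 179.7]
offset [   8.8    2.  -108.4]
t 4.4833 q [-0.67  0.39  1.69 -0.    1.08 -2.28] tcp [ 477.5 -288.6  153.4] F [ 0.   0.8 -0.4] w 44.5
knob px [282.2 168.3] 42.0 xyz [ 568.7 -171.6   93.7]
[ 0.4775 -0.2879  0.1532] [ 0.9 -0.1  0.7]
```

View pics/b3.png

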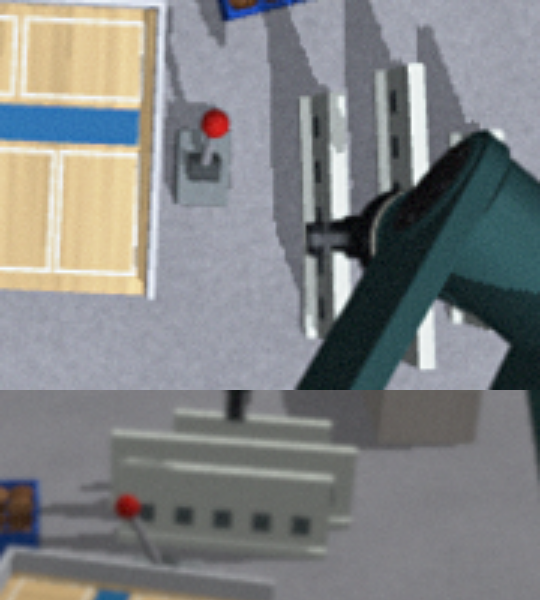

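apply_moves(
  moves=[
    {"offset": [9,2,-30],"rotation": [0,0,0]},
    {"offset": [0,0,-35],"rotation": [0,0,0]},
    {"offset": [0,0,-30],"rotation": [0,0,0]},
    {"offset": [0,0,-12],"rotation": [0,0,0]},
    {"offset": [0,0,0],"rotation": [0,0,0]},
  ],
)

```text
time_s: 5.05
tool_pos: [0.4882, -0.2758, 0.0429]
eef_rot: [0.084, -3.135, -0.009]
force: [-0.0, -0.7, -0.2]
gripper_width: 0.0442
```

```bash
python3 go.py 486.3 -286.6 45 2.3
```

```text
opt 0 rot [-0.3 -0.3 -0.8]
opt 180 rot [  0.5  -0.5 179.2]
offset [ -1.9 -10.8   2.1]
t 5.05 q [-0.64  0.54  1.77  0.    0.84 -2.26] tcp [ 488.2 -275.8   42.9] F [-0.  -0.7 -0.2] w 44.2
```

apply_moves(
  moves=[
    {"offset": [-2,-11,2],"rotation": [-0.3,-0.3,-0.8]},
    {"offset": [0,0,0],"rotation": [0,0,0]},
  ],
)

```text
time_s: 5.22
tool_pos: [0.4854, -0.2839, 0.0441]
eef_rot: [0.066, -3.137, -0.004]
force: [0.3, -1.0, -0.1]
gripper_width: 0.0442
```

apply_moves(
  moves=[
    {"offset": [0,0,0],"rotation": [0,0,0]},
    {"offset": [0,0,0],"rotation": [0,0,0]},
    {"offset": [0,0,0],"rotation": [0,0,0]},
    {"offset": [0,0,0],"rotation": [0,0,0]},
    {"offset": [0,0,0],"rotation": [0,0,0]},
    {"offset": [0,0,0],"rotation": [0,0,0]},
  ],
  jaw=0,
)

```text
time_s: 5.72
tool_pos: [0.4878, -0.2856, 0.049]
eef_rot: [-0.065, 3.138, -0.003]
force: [-0.4, -0.6, -1.7]
gripper_width: 0.0134
```

```bash
python3 go.py 486.3 -286.6 45 2.3
```

```text
opt 0 rot [ 0.1  0.2 -0.1]
opt 180 rot [ -0.2   0.2 179.9]
offset [-1.5 -1.  -4. ]
t 5.7167 q [-0.65  0.53  1.76  0.    0.84 -2.26] tcp [ 487.8 -285.6   49. ] F [-0.4 -0.6 -1.7] w 13.4
```

apply_moves(
  moves=[
    {"offset": [0,0,30],"rotation": [0,0,0]},
    {"offset": [0,0,35],"rotation": [0,0,0]},
    {"offset": [0,0,35],"rotation": [0,0,0]},
    {"offset": [0,0,30],"rotation": [0,0,0]},
    {"offset": [5,20,0],"rotation": [0,0,-6.7]},
    {"offset": [5,20,0],"rotation": [0,0,-6.7]},
    {"offset": [5,20,0],"rotation": [0,0,-6.7]},
    {"offset": [5,20,0],"rotation": [0,0,-6.7]},
    {"offset": [6,20,0],"rotation": [0,0,-6.7]},
    {"offset": [6,20,0],"rotation": [0,0,-6.7]},
    {"offset": [6,20,0],"rotation": [0,0,-6.7]},
    {"offset": [6,20,0],"rotation": [0,0,-6.7]},
    {"offset": [6,20,0],"rotation": [0,0,-6.7]},
    {"offset": [6,20,0],"rotation": [0,0,-6.7]},
    {"offset": [6,20,0],"rotation": [0,0,-6.7]},
    {"offset": [6,20,0],"rotation": [0,0,-6.7]},
    {"offset": [6,20,0],"rotation": [0,0,-6.7]},
    {"offset": [5,20,0],"rotation": [0,0,-6.4]},
    {"offset": [0,0,0],"rotation": [0,0,0]},
  ],
)

```text
time_s: 7.3
tool_pos: [0.5655, 0.0072, 0.1867]
eef_rot: [2.338, 2.095, -0.005]
force: [0.7, 0.2, -0.9]
gripper_width: 0.0136
```

```bash
python3 go.py 567.7 2 80 -91.2
python3 - <<'E'
from h import *
c=snap('top','d1.png'); s=snap('side','d1s.png')
cv2.imwrite('pics/d1.png',np.vstack([c['img'][140:300],s['img'][100:384]]))
E
```

```text
opt 0 rot [ 0.2 -0.   5.1]
opt 180 rot [-1.000e-01 -3.000e-01 -1.749e+02]
offset [   2.2   -5.2 -106.7]
t 7.3 q [-0.11  0.35  1.64 -0.    1.15  0.  ] tcp [565.5   7.2 186.7] F [ 0.7  0.2 -0.9] w 13.6
```

View pics/d1.png

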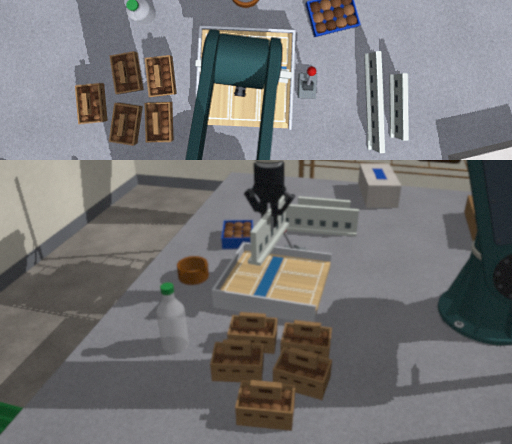

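apply_moves(
  moves=[
    {"offset": [2,-6,-25],"rotation": [0.2,0,2.5]},
    {"offset": [0,0,-35],"rotation": [0,0,2.5]},
    {"offset": [0,0,-22],"rotation": [0,0,0]},
    {"offset": [0,0,-5],"rotation": [0,0,0]},
    {"offset": [0,0,0],"rotation": [0,0,0]},
  ],
)

```text
time_s: 7.82
tool_pos: [0.5677, -0.0062, 0.0994]
eef_rot: [2.218, 2.215, -0.001]
force: [0.2, -0.2, -1.1]
gripper_width: 0.0133
```

```bash
python3 go.py 567.7 0.5 80 -91.2
```

```text
opt 0 rot [ 0.3  0.2 -1.1]
opt 180 rot [ -0.4   0.5 178.9]
offset [ -0.    6.7 -19.4]
t 7.8167 q [-0.13  0.46  1.72 -0.01  0.95 -0.13] tcp [567.7  -6.2  99.4] F [ 0.2 -0.2 -1.1] w 13.3
```

apply_moves(
  moves=[
    {"offset": [0,5,-6],"rotation": [0.3,0.2,-0.8]},
    {"offset": [0,1,-5],"rotation": [0,0,0]},
    {"offset": [0,0,0],"rotation": [0,0,0]},
    {"offset": [0,0,0],"rotation": [0,0,0]},
  ],
)

```text
time_s: 8.15
tool_pos: [0.5693, -0.0015, 0.0904]
eef_rot: [2.239, 2.201, 0.004]
force: [-0.5, 0.6, -1.0]
gripper_width: 0.013
```

```bash
python3 go.py 567.7 0.5 80 -91.2
python3 - <<'E'
from h import *
s=snap('side')
cv2.imwrite('pics/d2.png',cv2.resize(s['img'][80:300,190:390],None,fx=2.7,fy=2.7))
E
```

```text
opt 0 rot [ 0.   0.2 -0.2]
opt 180 rot [ -0.3   0.  179.8]
offset [ -1.6   2.  -10.4]
t 8.15 q [-0.12  0.48  1.73  0.    0.94 -0.11] tcp [569.3  -1.5  90.4] F [-0.5  0.6 -1. ] w 13.0
```

View pics/d2.png

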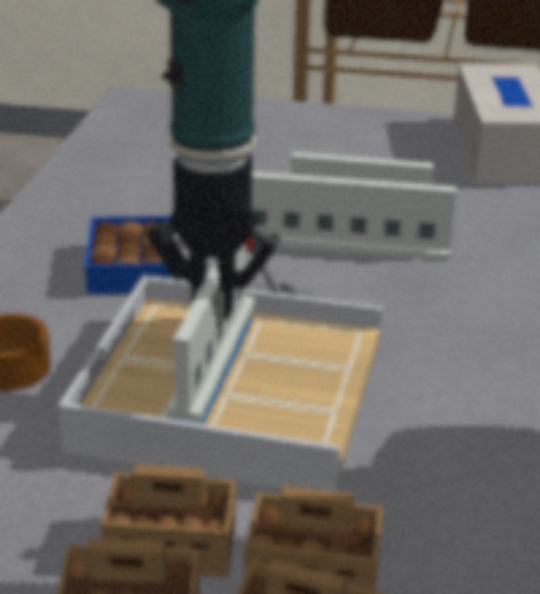

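Aligned, about 10 mm above the stripe. Lower until contact.

apply_moves(
  moves=[
    {"offset": [-1,2,-5],"rotation": [0,0,0]},
    {"offset": [-1,0,-5],"rotation": [0,0,0]},
    {"offset": [0,0,-3],"rotation": [0,0,0]},
    {"offset": [0,0,-3],"rotation": [0,0,0]},
  ],
)

```text
time_s: 8.53
tool_pos: [0.5699, 0.0007, 0.0766]
eef_rot: [2.234, 2.198, 0.01]
force: [-8.4, 1.1, 47.5]
gripper_width: 0.0131
```

```bash
python3 go.py 567.7 0.5 80 -91.2
```

```text
opt 0 rot [ 0.1  0.6 -0.3]
opt 180 rot [-9.000e-01  1.000e-01  1.797e+02]
offset [-2.2 -0.2  3.4]
t 8.5333 q [-0.12  0.49  1.74  0.    0.9  -0.1 ] tcp [569.9   0.7  76.6] F [-8.4  1.1 47.5] w 13.1
```

apply_moves(
  moves=[
    {"offset": [0,0,1],"rotation": [0,0,0]},
    {"offset": [0,0,0],"rotation": [0,0,0]},
  ],
)

```text
time_s: 8.7
tool_pos: [0.5701, 0.0008, 0.0778]
eef_rot: [2.233, 2.198, 0.011]
force: [0.2, -0.3, -2.3]
gripper_width: 0.0134
```

apply_moves(
  moves=[
    {"offset": [0,0,0],"rotation": [0,0,0]},
    {"offset": [0,0,0],"rotation": [0,0,0]},
    {"offset": [0,0,0],"rotation": [0,0,0]},
    {"offset": [0,0,0],"rotation": [0,0,0]},
    {"offset": [0,0,25],"rotation": [0,0,0]},
    {"offset": [0,0,38],"rotation": [0,0,0]},
    {"offset": [0,0,38],"rotation": [0,0,0]},
    {"offset": [0,30,20],"rotation": [0,0,6]},
    {"offset": [0,38,0],"rotation": [0,0,6]},
    {"offset": [-5,40,0],"rotation": [0,0,6]},
    {"offset": [-5,40,0],"rotation": [0,0,6]},
    {"offset": [-5,40,0],"rotation": [0,0,6]},
    {"offset": [0,40,0],"rotation": [0,0,6]},
    {"offset": [0,0,0],"rotation": [0,0,6]},
  ],
  jaw=50,
)

```text
time_s: 9.87
tool_pos: [0.5546, 0.2361, 0.2056]
eef_rot: [1.264, 2.863, 0.02]
force: [0.4, 0.0, 0.4]
gripper_width: 0.0427
```

```bash
python3 go.py 548.3 237.9 60 8.4;  python3 - <<'E'
from h import *
from m import *
c=snap('top'); s=snap('side')
cartons(c)
cv2.imwrite('pics/d3.png',np.hstack([cv2.resize(c['img'][140:300,60:340],None,fx=2,fy=2)[:320],cv2.resize(s['img'][130:290,190:310],None,fx=2,fy=2)]))
E
```

```text
opt 0 rot [-0.8  0.6 56. ]
opt 180 rot [   0.8    1.  -124. ]
offset [  -6.3    1.8 -145.6]
t 9.8667 q [ 0.29  0.38  1.55  0.    1.2  -0.45] tcp [554.6 236.1 205.6] F [0.4 0.  0.4] w 42.7
carton [123.7 263.4] 771.5 [412.1 336.2] yaw -5.8 len 110.0 114.0 w 61.0
carton [163.8 261.4] 618.5 [421.5 223.3] yaw 8.6 len 110.0 114.0 w 45.0
carton [162.  215.4] 657.0 [549.1 231.7] yaw 9.0 len 108.0 112.0 w 58.0
carton [333.3 152.8] 1130.5 [ 735.6 -244.5] yaw 14.3 len 85.0 89.0 w 129.0
carton [245.5 130.5] 799.5 [792.6   4.5] yaw 1.2 len 93.0 96.0 w 88.0
```

View pics/d3.png

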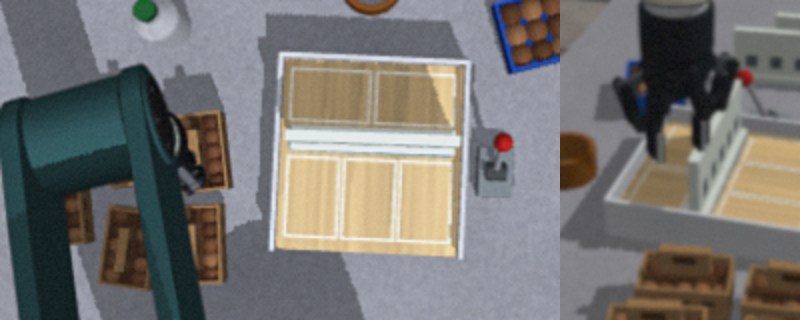

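```bash
cat > div.py <<'E'
from h import *
c=snap('top'); i=c['img']
hsv=cv2.cvtColor(i,cv2.COLOR_BGR2HSV)
a=cv2.resize(i[195:225,190:305],None,fx=6,fy=6,interpolation=cv2.INTER_CUBIC); cv2.imwrite('pics/dv.png',a)
E
python3 div.py
```

```text
(no output)
```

View pics/dv.png

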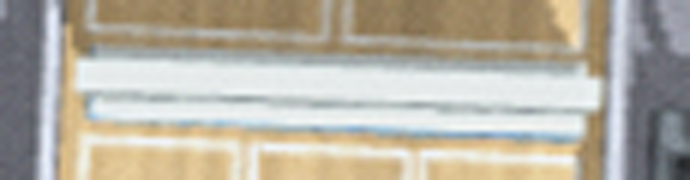

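Run:
```python
from h import *
c=snap('top')
q=np.array([(78,57),(78,90),(600,75),(600,111)])/6+[190,195]-.42
P=onz(c,q,.12); d=P[:2].mean(0)-P[2:].mean(0); print((P.mean(0)*1e3).round(1),np.linalg.norm(d),90-np.degrees(np.arctan2(d[1],d[0])))
q=np.array([(88,92),(88,117),(582,114),(582,136)])/6+[190,195]-.42
P=onz(c,q,.04); print((P*1e3).round(1))
```

```text
[569.6  -0.9 120. ] 0.22422337944164464 0.9002904968958632
[[ 566.2  113.6   40. ]
 [ 554.8  113.2   40. ]
 [ 561.1 -112.3   40. ]
 [ 551.  -112.5   40. ]]
```

apply_moves(
  moves=[
    {"offset": [-3,1,-10],"rotation": [-0.8,0.6,6.7]},
    {"offset": [-3,0,-10],"rotation": [0,0,6.7]},
    {"offset": [0,0,-10],"rotation": [0,0,6.7]},
    {"offset": [0,0,-10],"rotation": [0,0,6.7]},
    {"offset": [0,0,-10],"rotation": [0,0,6.7]},
    {"offset": [0,0,-10],"rotation": [0,0,6.7]},
    {"offset": [0,0,-15],"rotation": [0,0,6.7]},
    {"offset": [0,0,-15],"rotation": [0,0,6.7]},
    {"offset": [0,0,0],"rotation": [0,0,0]},
  ],
)

```text
time_s: 10.82
tool_pos: [0.5515, 0.2134, 0.1121]
eef_rot: [-0.136, 3.128, -0.009]
force: [-1.3, -0.3, -0.8]
gripper_width: 0.0428
```

```bash
python3 go.py 548.3 237.9 57 8.4
```

```text
opt 0 rot [0.3 0.6 3.4]
opt 180 rot [   1.    -0.5 -176.6]
offset [ -3.2  24.5 -55.1]
t 10.8167 q [ 0.26  0.47  1.66 -0.01  1.   -1.39] tcp [551.5 213.4 112.1] F [-1.3 -0.3 -0.8] w 42.8
```

apply_moves(
  moves=[
    {"offset": [-3,14,-8],"rotation": [0.3,0.6,2]},
    {"offset": [0,10,-10],"rotation": [0,0,1]},
    {"offset": [0,0,-12],"rotation": [0,0,0]},
    {"offset": [0,0,0],"rotation": [0,0,0]},
  ],
)

```text
time_s: 11.15
tool_pos: [0.55, 0.2357, 0.0811]
eef_rot: [-0.191, 3.135, 0.0]
force: [-0.6, 0.3, 0.1]
gripper_width: 0.0425
```

```bash
python3 go.py 548.3 237.9 57 8.4
```

```text
opt 0 rot [-0.   0.1  1.4]
opt 180 rot [ 1.000e-01  0.000e+00 -1.786e+02]
offset [ -1.7   2.2 -24.1]
t 11.15 q [ 0.29  0.52  1.66 -0.    0.95 -1.4 ] tcp [550.  235.7  81.1] F [-0.6  0.3  0.1] w 42.5
```

apply_moves(
  moves=[
    {"offset": [-1,2,-10],"rotation": [0,0,1]},
    {"offset": [0,0,-9],"rotation": [0,0,0]},
    {"offset": [0,0,-2],"rotation": [0,0,0]},
    {"offset": [0,0,0],"rotation": [0,0,0]},
  ],
)

```text
time_s: 11.48
tool_pos: [0.549, 0.2383, 0.0579]
eef_rot: [-0.216, 3.133, -0.0]
force: [-0.5, 0.4, -0.4]
gripper_width: 0.0428
```

```bash
python3 go.py 548.3 237.9 57 8.4
python3 - <<'E'
from h import *
s=snap('side')
cv2.imwrite('pics/c1.png',cv2.resize(s['img'][180:360,180:360],None,fx=3,fy=3))
E
```

```text
opt 0 rot [0.  0.1 0.5]
opt 180 rot [ 1.000e-01 -0.000e+00 -1.795e+02]
offset [-0.7 -0.4 -0.9]
t 11.4833 q [ 0.29  0.55  1.68 -0.    0.91 -1.41] tcp [549.  238.3  57.9] F [-0.5  0.4 -0.4] w 42.8
```

View pics/c1.png

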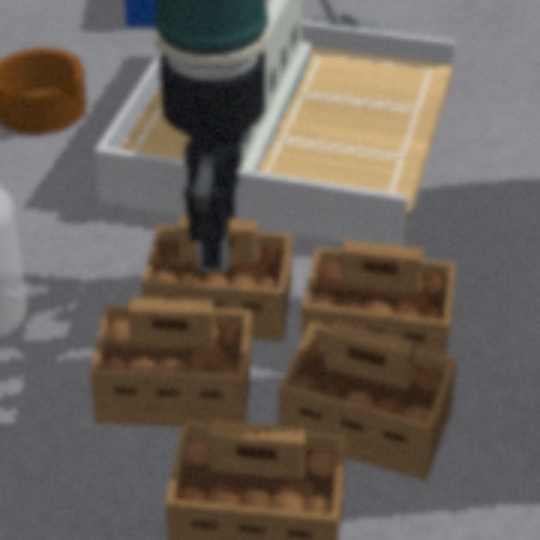

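apply_moves(
  moves=[
    {"offset": [0,0,0],"rotation": [0,0,0]},
    {"offset": [0,0,0],"rotation": [0,0,0]},
    {"offset": [0,0,0],"rotation": [0,0,0]},
    {"offset": [0,0,0],"rotation": [0,0,0]},
    {"offset": [0,0,0],"rotation": [0,0,0]},
  ],
  jaw=0,
)

```text
time_s: 11.95
tool_pos: [0.5497, 0.2382, 0.0592]
eef_rot: [-0.215, 3.131, 0.0]
force: [-0.1, 0.1, -1.2]
gripper_width: 0.0132
```

```bash
python3 go.py 548.3 237.9 57 8.4
```

```text
opt 0 rot [-0.   0.2  0.5]
opt 180 rot [   0.3    0.  -179.5]
offset [-1.4 -0.3 -2.2]
t 11.95 q [ 0.29  0.55  1.68 -0.    0.91 -1.41] tcp [549.7 238.2  59.2] F [-0.1  0.1 -1.2] w 13.2
```

apply_moves(
  moves=[
    {"offset": [0,0,25],"rotation": [0,0,0]},
    {"offset": [0,0,35],"rotation": [0,0,0]},
    {"offset": [0,0,38],"rotation": [0,0,0]},
    {"offset": [0,0,38],"rotation": [0,0,0]},
    {"offset": [10,-5,0],"rotation": [0,0,-6.8]},
    {"offset": [10,-5,0],"rotation": [0,0,-6.8]},
    {"offset": [10,-5,0],"rotation": [0,0,-6.8]},
    {"offset": [10,-10,0],"rotation": [0,0,-6.8]},
    {"offset": [10,-15,0],"rotation": [0,0,-6.8]},
    {"offset": [10,-15,0],"rotation": [0,0,-6.8]},
    {"offset": [10,-15,0],"rotation": [0,0,-6.8]},
    {"offset": [5,-15,0],"rotation": [0,0,-6.8]},
    {"offset": [5,-15,0],"rotation": [0,0,-6.8]},
    {"offset": [0,-15,0],"rotation": [0,0,-6.8]},
    {"offset": [0,-15,0],"rotation": [0,0,-6.8]},
    {"offset": [0,-15,0],"rotation": [0,0,-6.8]},
    {"offset": [0,-10,0],"rotation": [0,0,-6.8]},
    {"offset": [0,0,0],"rotation": [0,0,-6.8]},
    {"offset": [0,0,0],"rotation": [0,0,0]},
  ],
)

```text
time_s: 13.53
tool_pos: [0.6272, 0.0738, 0.2013]
eef_rot: [2.259, 2.18, 0.003]
force: [1.0, -0.1, -1.2]
gripper_width: 0.0128
```

```bash
python3 go.py 630 58 90 -91.2
```

```text
opt 0 rot [0.  0.2 0.8]
opt 180 rot [   0.3   -0.  -179.2]
offset [   2.8  -15.8 -111.3]
t 13.5333 q [ 0.01  0.43  1.48 -0.    1.23  0.04] tcp [627.2  73.8 201.3] F [ 1.  -0.1 -1.2] w 12.8
```

apply_moves(
  moves=[
    {"offset": [3,-15,-10],"rotation": [0,0.2,0.8]},
    {"offset": [0,0,-25],"rotation": [0,0,0]},
    {"offset": [0,0,-20],"rotation": [0,0,0]},
    {"offset": [0,0,0],"rotation": [0,0,0]},
  ],
)

```text
time_s: 13.87
tool_pos: [0.6313, 0.0585, 0.1467]
eef_rot: [2.226, 2.213, 0.004]
force: [0.2, 1.0, -1.9]
gripper_width: 0.013
```

```bash
python3 go.py 630 58 90 -91.2
python3 - <<'E'
from h import *
s=snap('side')
cv2.imwrite('pics/c2.png',cv2.resize(s['img'][80:300,180:360],None,fx=2.7,fy=2.7))
E
```

```text
opt 0 rot [-0.   0.2 -0.9]
opt 180 rot [ -0.4  -0.  179.1]
offset [ -1.3  -0.5 -56.7]
t 13.8667 q [-0.02  0.49  1.53  0.    1.12 -0.01] tcp [631.3  58.5 146.7] F [ 0.2  1.  -1.9] w 13.0
```

View pics/c2.png

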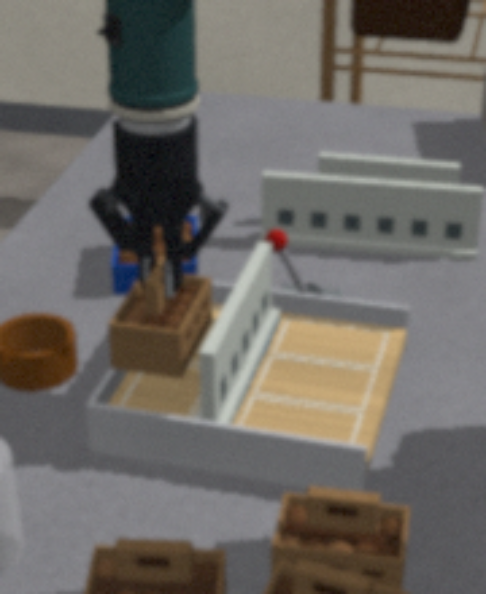

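apply_moves(
  moves=[
    {"offset": [-1,0,-15],"rotation": [0,0.2,-0.9]},
    {"offset": [0,0,-20],"rotation": [0,0,0]},
    {"offset": [0,0,-8],"rotation": [0,0,0]},
    {"offset": [0,0,0],"rotation": [0,0,0]},
  ],
)

```text
time_s: 14.25
tool_pos: [0.6339, 0.06, 0.1091]
eef_rot: [2.233, 2.203, 0.009]
force: [0.5, -0.1, -1.9]
gripper_width: 0.0128
```

```bash
python3 go.py 630 58 90 -91.2
```

```text
opt 0 rot [-0.   0.5 -0.4]
opt 180 rot [ -0.7  -0.  179.6]
offset [ -3.9  -2.  -19.1]
t 14.25 q [-0.01  0.53  1.56  0.    1.04 -0.  ] tcp [633.9  60.  109.1] F [ 0.5 -0.1 -1.9] w 12.8
```

apply_moves(
  moves=[
    {"offset": [-4,-2,-6],"rotation": [0,0.5,-0.4]},
    {"offset": [-1,0,-6],"rotation": [0,0,0]},
    {"offset": [0,0,-5],"rotation": [0,0,0]},
    {"offset": [0,0,-3],"rotation": [0,0,0]},
  ],
)

```text
time_s: 14.58
tool_pos: [0.6311, 0.0584, 0.0921]
eef_rot: [2.239, 2.199, 0.005]
force: [-0.1, 0.5, -1.9]
gripper_width: 0.0127
```

```bash
python3 go.py 630 58 90 -91.2
```

```text
opt 0 rot [-0.   0.3 -0.2]
opt 180 rot [ -0.4  -0.  179.8]
offset [-1.1 -0.4 -2.1]
t 14.5833 q [-0.02  0.55  1.58  0.    1.01  0.  ] tcp [631.1  58.4  92.1] F [-0.1  0.5 -1.9] w 12.7
```

apply_moves(
  moves=[
    {"offset": [0,0,-3],"rotation": [0,0.3,0]},
    {"offset": [0,0,-3],"rotation": [0,0,0]},
  ],
)

```text
time_s: 14.75
tool_pos: [0.6314, 0.0585, 0.0885]
eef_rot: [-2.241, -2.201, -0.0]
force: [-13.9, -0.8, 42.2]
gripper_width: 0.0129
```

apply_moves(
  moves=[
    {"offset": [0,0,1],"rotation": [0,0,0]},
    {"offset": [0,0,0],"rotation": [0,0,0]},
    {"offset": [0,0,0],"rotation": [0,0,0]},
    {"offset": [0,0,0],"rotation": [0,0,0]},
    {"offset": [0,0,25],"rotation": [0,0,0]},
    {"offset": [0,0,35],"rotation": [0,0,0]},
    {"offset": [0,0,30],"rotation": [0,0,3]},
    {"offset": [-5,25,5],"rotation": [0,0,6.8]},
    {"offset": [-5,25,0],"rotation": [0,0,6.8]},
    {"offset": [-5,25,0],"rotation": [0,0,6.8]},
    {"offset": [-5,25,0],"rotation": [0,0,6.8]},
    {"offset": [-5,25,0],"rotation": [0,0,6.8]},
    {"offset": [-5,25,0],"rotation": [0,0,6.8]},
    {"offset": [-8,25,0],"rotation": [0,0,6.8]},
    {"offset": [-8,25,0],"rotation": [0,0,6.8]},
    {"offset": [-8,25,0],"rotation": [0,0,6.8]},
    {"offset": [-8,25,0],"rotation": [0,0,6.8]},
    {"offset": [-8,25,0],"rotation": [0,0,6.8]},
    {"offset": [-6,20,0],"rotation": [0,0,6.8]},
    {"offset": [0,5,0],"rotation": [0,0,6.8]},
  ],
  jaw=50,
)

```text
time_s: 16.42
tool_pos: [0.5545, 0.3693, 0.189]
eef_rot: [-0.118, 3.134, 0.011]
force: [0.2, -0.2, 0.4]
gripper_width: 0.0426
```

```bash
python3 go.py 555.3 334.9 57 12
python3 - <<'E'
from h import *
s=snap('side');c=snap('top')
cv2.imwrite('pics/c3.png',np.hstack([cv2.resize(s['img'][130:370,180:360],None,fx=2,fy=2),cv2.resize(c['img'][140:300,60:330],None,fx=1.7,fy=3)]))
E
```

```text
opt 0 rot [-0.4  0.3  7.7]
opt 180 rot [   0.4    0.6 -172.3]
offset [   0.8  -34.4 -132. ]
t 16.4167 q [ 0.48  0.49  1.41  0.    1.24 -1.17] tcp [554.5 369.3 189. ] F [ 0.2 -0.2  0.4] w 42.6
```

View pics/c3.png

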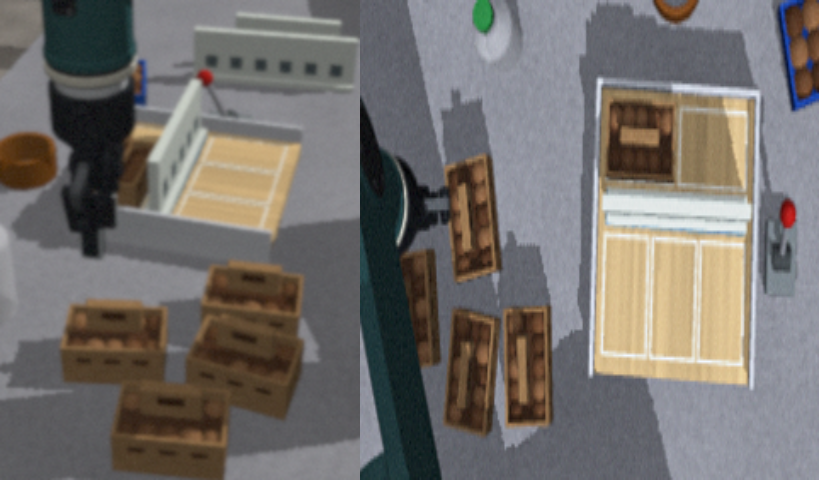

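apply_moves(
  moves=[
    {"offset": [0,-15,-15],"rotation": [-0.4,0.3,4]},
    {"offset": [0,-18,-25],"rotation": [0,0,3]},
    {"offset": [0,0,-30],"rotation": [0,0,0]},
    {"offset": [0,0,-20],"rotation": [0,0,0]},
    {"offset": [0,0,0],"rotation": [0,0,0]},
  ],
)

```text
time_s: 16.93
tool_pos: [0.5586, 0.331, 0.0983]
eef_rot: [-0.276, 3.123, -0.001]
force: [-0.6, 0.4, 0.6]
gripper_width: 0.0431
```

```bash
python3 go.py 555.3 334.9 57 12; python3 -c "
from m import *
cartons(snap('top'))"
```

```text
opt 0 rot [-0.   0.4  1.9]
opt 180 rot [   0.6    0.  -178.1]
offset [ -3.3   3.9 -41.3]
t 16.9333 q [ 0.43  0.56  1.54 -0.    1.04 -1.32] tcp [558.6 331.   98.3] F [-0.6  0.4  0.6] w 43.1
carton [129.5 263.5] 601.0 [412.5 319.8] yaw 1.5 len 112.0 116.0 w 53.0
carton [158.4 261.7] 1019.5 [420.2 238.1] yaw 3.8 len 108.0 111.0 w 68.0
carton [125.7 212.2] 603.5 [555.4 334.9] yaw 11.7 len 110.0 113.0 w 68.0
carton [333.3 152.8] 1128.5 [ 735.6 -244.5] yaw 14.3 len 85.0 89.0 w 129.0
carton [245.5 130.5] 801.0 [792.6   4.5] yaw 1.2 len 93.0 96.0 w 88.0
```

apply_moves(
  moves=[
    {"offset": [-2,3,-14],"rotation": [0,0.4,1.5]},
    {"offset": [-1,0,-15],"rotation": [0,0,0]},
    {"offset": [0,0,-8],"rotation": [0,0,0]},
    {"offset": [0,0,0],"rotation": [0,0,0]},
  ],
)

```text
time_s: 17.32
tool_pos: [0.5601, 0.335, 0.0649]
eef_rot: [-0.311, 3.119, 0.005]
force: [-1.2, -0.0, 0.3]
gripper_width: 0.0428
```

```bash
python3 go.py 555.3 334.9 57 12
```

```text
opt 0 rot [-0.2  0.4  0.6]
opt 180 rot [   0.6    0.4 -179.4]
offset [-4.8 -0.1 -7.9]
t 17.3167 q [ 0.43  0.6   1.55  0.    0.98 -1.34] tcp [560.1 335.   64.9] F [-1.2 -0.   0.3] w 42.8
```

apply_moves(
  moves=[
    {"offset": [-5,0,-7],"rotation": [-0.2,0.4,0.5]},
    {"offset": [-1,0,0],"rotation": [0,0,0]},
    {"offset": [0,0,0],"rotation": [0,0,0]},
  ],
)

```text
time_s: 17.57
tool_pos: [0.5551, 0.3359, 0.059]
eef_rot: [-0.327, 3.123, 0.002]
force: [0.8, -0.6, 0.3]
gripper_width: 0.0426
```

apply_moves(
  moves=[
    {"offset": [0,0,0],"rotation": [0,0,0]},
    {"offset": [0,0,0],"rotation": [0,0,0]},
    {"offset": [0,0,0],"rotation": [0,0,0]},
    {"offset": [0,0,0],"rotation": [0,0,0]},
    {"offset": [0,0,0],"rotation": [0,0,0]},
  ],
  jaw=0,
)

```text
time_s: 17.98
tool_pos: [0.5556, 0.3366, 0.0607]
eef_rot: [-0.327, 3.12, 0.003]
force: [0.0, 0.2, -2.7]
gripper_width: 0.0125
```

```bash
python3 go.py 555.3 334.9 57 12
```

```text
opt 0 rot [-0.1  0.2  0. ]
opt 180 rot [   0.3    0.2 -180. ]
offset [-0.3 -1.7 -3.7]
t 17.9833 q [ 0.44  0.61  1.56  0.    0.97 -1.34] tcp [555.6 336.6  60.7] F [ 0.   0.2 -2.7] w 12.5
```

apply_moves(
  moves=[
    {"offset": [0,0,30],"rotation": [0,0,0]},
    {"offset": [0,0,40],"rotation": [0,0,0]},
    {"offset": [0,0,40],"rotation": [0,0,0]},
    {"offset": [0,0,40],"rotation": [0,0,0]},
    {"offset": [10,-20,5],"rotation": [0,0,-6.8]},
    {"offset": [10,-25,0],"rotation": [0,0,-6.8]},
    {"offset": [10,-25,0],"rotation": [0,0,-6.8]},
    {"offset": [10,-25,0],"rotation": [0,0,-6.8]},
    {"offset": [10,-25,0],"rotation": [0,0,-6.8]},
    {"offset": [10,-25,0],"rotation": [0,0,-6.8]},
    {"offset": [10,-25,0],"rotation": [0,0,-6.8]},
    {"offset": [2,-25,0],"rotation": [0,0,-6.8]},
    {"offset": [0,-25,0],"rotation": [0,0,-6.8]},
    {"offset": [0,-25,0],"rotation": [0,0,-6.8]},
    {"offset": [0,-25,0],"rotation": [0,0,-6.8]},
    {"offset": [0,-25,0],"rotation": [0,0,-6.8]},
    {"offset": [0,-25,0],"rotation": [0,0,-6.8]},
    {"offset": [0,-25,0],"rotation": [0,0,-6.8]},
    {"offset": [0,-25,0],"rotation": [0,0,-6.8]},
    {"offset": [0,0,0],"rotation": [0,0,0]},
  ],
)

```text
time_s: 19.65
tool_pos: [0.6233, -0.0512, 0.2214]
eef_rot: [2.311, 2.119, 0.004]
force: [1.0, 0.0, -1.7]
gripper_width: 0.0126
```

```bash
python3 go.py 629 -58.4 90 -91.2
```

```text
opt 0 rot [0.1 0.4 3.7]
opt 180 rot [   0.6   -0.2 -176.3]
offset [   5.7   -7.2 -131.4]
t 19.65 q [-0.19  0.4   1.47 -0.    1.26 -0.1 ] tcp [623.3 -51.2 221.4] F [ 1.   0.  -1.7] w 12.6
```

apply_moves(
  moves=[
    {"offset": [4,-5,-20],"rotation": [0.1,0.4,2]},
    {"offset": [0,0,-30],"rotation": [0,0,1.5]},
    {"offset": [0,0,-30],"rotation": [0,0,0]},
    {"offset": [0,0,-15],"rotation": [0,0,0]},
    {"offset": [0,0,0],"rotation": [0,0,0]},
  ],
)

```text
time_s: 20.07
tool_pos: [0.6285, -0.0585, 0.1256]
eef_rot: [2.244, 2.193, 0.005]
force: [-0.2, -0.3, -2.0]
gripper_width: 0.0128
```

```bash
python3 go.py 629 -58.4 90 -91.2
```

```text
opt 0 rot [0.1 0.3 0.1]
opt 180 rot [ 5.000e-01 -1.000e-01 -1.799e+02]
offset [  0.5   0.1 -35.6]
t 20.0667 q [-0.2   0.51  1.56  0.    1.08 -0.18] tcp [628.5 -58.5 125.6] F [-0.2 -0.3 -2. ] w 12.8
```

apply_moves(
  moves=[
    {"offset": [0,0,-12],"rotation": [0.1,0.3,0]},
    {"offset": [0,0,-12],"rotation": [0,0,0]},
    {"offset": [0,0,-4],"rotation": [0,0,0]},
    {"offset": [0,0,0],"rotation": [0,0,0]},
  ],
)

```text
time_s: 20.4
tool_pos: [0.6291, -0.0575, 0.0964]
eef_rot: [-2.244, -2.198, -0.002]
force: [0.1, 0.3, -2.7]
gripper_width: 0.013
```

```bash
python3 go.py 629 -58.4 90 -91.2
```

```text
opt 0 rot [-0.1  0.  -0. ]
opt 180 rot [-0.0e+00 -1.0e-01  1.8e+02]
offset [-0.1 -0.9 -6.4]
t 20.4 q [-0.2   0.54  1.57  0.    1.03 -0.18] tcp [629.1 -57.5  96.4] F [ 0.1  0.3 -2.7] w 13.0
```

apply_moves(
  moves=[
    {"offset": [0,-1,-4],"rotation": [0,0,0]},
    {"offset": [0,0,-3],"rotation": [0,0,0]},
    {"offset": [0,0,-3],"rotation": [0,0,0]},
  ],
)

```text
time_s: 20.65
tool_pos: [0.6305, -0.0584, 0.0899]
eef_rot: [2.242, 2.198, 0.004]
force: [-14.7, 2.9, 42.2]
gripper_width: 0.0129
```

apply_moves(
  moves=[
    {"offset": [0,0,1],"rotation": [0,0,0]},
    {"offset": [0,0,0],"rotation": [0,0,0]},
    {"offset": [0,0,0],"rotation": [0,0,0]},
    {"offset": [0,0,0],"rotation": [0,0,0]},
    {"offset": [0,0,25],"rotation": [0,0,0]},
    {"offset": [0,0,35],"rotation": [0,0,0]},
    {"offset": [0,0,35],"rotation": [0,0,5]},
    {"offset": [-15,20,5],"rotation": [0,0,6.8]},
    {"offset": [-16,22,0],"rotation": [0,0,6.8]},
    {"offset": [-16,22,0],"rotation": [0,0,6.8]},
    {"offset": [-16,22,0],"rotation": [0,0,6.8]},
    {"offset": [-16,22,0],"rotation": [0,0,6.8]},
    {"offset": [-16,22,0],"rotation": [0,0,6.8]},
    {"offset": [-16,22,0],"rotation": [0,0,6.8]},
    {"offset": [-16,22,0],"rotation": [0,0,6.8]},
    {"offset": [-16,22,0],"rotation": [0,0,6.8]},
    {"offset": [-16,22,0],"rotation": [0,0,6.8]},
    {"offset": [-16,22,0],"rotation": [0,0,6.8]},
    {"offset": [-16,20,0],"rotation": [0,0,6.8]},
    {"offset": [-10,20,0],"rotation": [0,0,6.8]},
  ],
  jaw=50,
)

```text
time_s: 22.32
tool_pos: [0.4282, 0.2266, 0.2005]
eef_rot: [-0.169, 3.125, 0.031]
force: [0.3, -0.5, -0.2]
gripper_width: 0.0425
```

```bash
python3 go.py 420.4 238.7 57 2.5
python3 - <<'E'
from m import *
s=snap('side');c=snap('top'); cartons(c)
cv2.imwrite('pics/c4.png',np.hstack([cv2.resize(s['img'][130:370,180:360],None,fx=2,fy=2),cv2.resize(c['img'][140:300,60:330],None,fx=1.7,fy=3)]))
E
```

```text
opt 0 rot [-1.1  0.7 -3.7]
opt 180 rot [ -1.   -1.8 176.3]
offset [  -7.8   12.1 -143.5]
t 22.3167 q [ 0.33  0.22  1.81  0.02  1.1  -1.35] tcp [428.2 226.6 200.5] F [ 0.3 -0.5 -0.2] w 42.5
carton [143.4 249.3] 611.5 [453.1 280.8] yaw -6.1 len 59.0 61.0 w 161.0
carton [ 90.6 243. ] 1048.5 [466.2 433.1] yaw 7.2 len 107.0 110.0 w 69.0
carton [333.3 152.8] 1125.5 [ 735.6 -244.5] yaw 14.3 len 85.0 89.0 w 129.0
carton [245.5 130.5] 805.0 [792.6   4.5] yaw 1.2 len 93.0 96.0 w 88.0
```

View pics/c4.png

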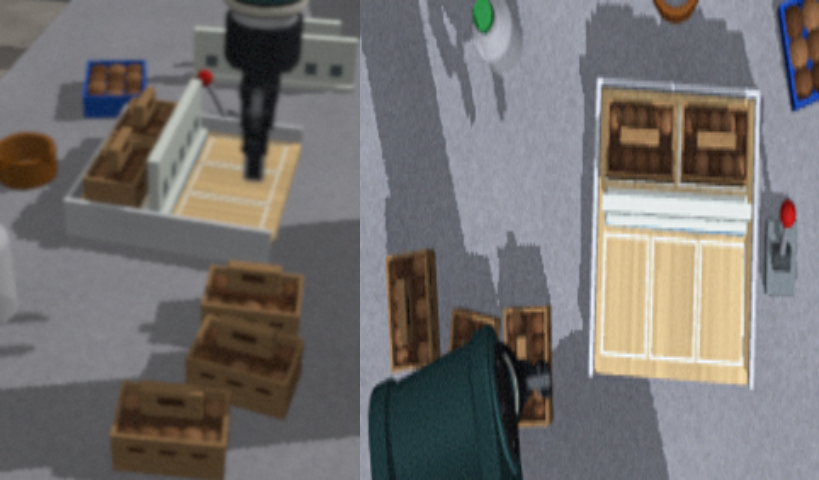

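apply_moves(
  moves=[
    {"offset": [-6,8,-20],"rotation": [-1.1,0.7,-3]},
    {"offset": [-1,2,-30],"rotation": [0,0,-1]},
    {"offset": [0,0,-30],"rotation": [0,0,0]},
    {"offset": [0,0,-15],"rotation": [0,0,0]},
    {"offset": [0,0,0],"rotation": [0,0,0]},
  ],
)

```text
time_s: 22.83
tool_pos: [0.4262, 0.2393, 0.1055]
eef_rot: [-0.045, 3.13, 0.006]
force: [0.1, 0.4, 0.4]
gripper_width: 0.0425
```

```bash
python3 go.py 420.4 238.7 57 2.2
```

```text
opt 0 rot [-0.2  0.7  0.6]
opt 180 rot [   1.     0.3 -179.4]
offset [ -5.8  -0.6 -48.5]
t 22.8333 q [ 0.37  0.36  1.9  -0.    0.88 -1.23] tcp [426.2 239.3 105.5] F [0.1 0.4 0.4] w 42.5
```

apply_moves(
  moves=[
    {"offset": [-5,0,-15],"rotation": [-0.2,0.7,0.6]},
    {"offset": [-2,0,-18],"rotation": [0,0,0]},
    {"offset": [-2,0,-12],"rotation": [0,0,0]},
    {"offset": [0,0,0],"rotation": [0,0,0]},
  ],
)

```text
time_s: 23.17
tool_pos: [0.421, 0.2383, 0.061]
eef_rot: [-0.051, 3.138, 0.001]
force: [-0.8, -0.3, -1.0]
gripper_width: 0.0428
```

```bash
python3 go.py 420.4 238.7 57 2.2
```

```text
opt 0 rot [-0.   0.2  0.3]
opt 180 rot [ 3.000e-01  1.000e-01 -1.797e+02]
offset [-0.6  0.4 -4. ]
t 23.1667 q [ 0.37  0.43  1.94 -0.    0.77 -1.23] tcp [421.  238.3  61. ] F [-0.8 -0.3 -1. ] w 42.8
```

apply_moves(
  moves=[
    {"offset": [-1,0,-4],"rotation": [0,0.2,0]},
    {"offset": [0,0,0],"rotation": [0,0,0]},
  ],
)

```text
time_s: 23.33
tool_pos: [0.4216, 0.2381, 0.0581]
eef_rot: [-0.048, 3.141, 0.001]
force: [0.4, -0.0, -0.6]
gripper_width: 0.0429
```

apply_moves(
  moves=[
    {"offset": [0,0,0],"rotation": [0,0,0]},
    {"offset": [0,0,0],"rotation": [0,0,0]},
    {"offset": [0,0,0],"rotation": [0,0,0]},
    {"offset": [0,0,0],"rotation": [0,0,0]},
    {"offset": [0,0,0],"rotation": [0,0,0]},
  ],
  jaw=0,
)

```text
time_s: 23.75
tool_pos: [0.4247, 0.2386, 0.0613]
eef_rot: [-0.046, 3.135, 0.005]
force: [0.3, -0.0, -2.0]
gripper_width: 0.0131
```

```bash
python3 go.py 420.4 238.7 57 2.2
python3 - <<'E'
from h import *
s=snap('side');c=snap('top')
cv2.imwrite('pics/c5.png',np.hstack([cv2.resize(s['img'][200:360,180:380],None,fx=2.5,fy=2.5)]))
E
```

```text
opt 0 rot [-0.2  0.4  0.5]
opt 180 rot [   0.6    0.3 -179.5]
offset [-4.3  0.1 -4.3]
t 23.75 q [ 0.37  0.43  1.93  0.    0.77 -1.23] tcp [424.7 238.6  61.3] F [ 0.3 -0.  -2. ] w 13.1
```

View pics/c5.png

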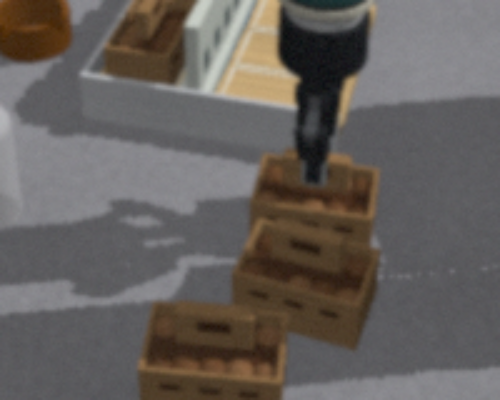

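apply_moves(
  moves=[
    {"offset": [0,0,25],"rotation": [-0.2,0.4,0]},
    {"offset": [0,0,35],"rotation": [0,0,0]},
    {"offset": [0,0,35],"rotation": [0,0,-1]},
    {"offset": [0,-15,30],"rotation": [0,0,-1]},
    {"offset": [7,-33,0],"rotation": [0,0,-1]},
    {"offset": [7,-33,0],"rotation": [0,0,0]},
    {"offset": [7,-33,0],"rotation": [0,0,0]},
    {"offset": [7,-33,0],"rotation": [0,0,0]},
    {"offset": [7,-33,0],"rotation": [0,0,0]},
    {"offset": [7,-33,0],"rotation": [0,0,0]},
    {"offset": [7,-33,0],"rotation": [0,0,0]},
    {"offset": [7,-33,0],"rotation": [0,0,0]},
    {"offset": [4,-20,0],"rotation": [0,0,0]},
    {"offset": [0,0,0],"rotation": [0,0,0]},
  ],
)

```text
time_s: 25.02
tool_pos: [0.482, -0.0738, 0.1924]
eef_rot: [-0.028, -3.141, 0.005]
force: [0.4, -0.5, -2.1]
gripper_width: 0.0129
```

```bash
python3 go.py 487.5 -74.2 90 -1.2
```

```text
opt 0 rot [ 0.2 -0.  -0.2]
opt 180 rot [1.000e-01 3.000e-01 1.798e+02]
offset [   5.5   -0.4 -102.4]
t 25.0167 q [-0.29  0.24  1.8  -0.    1.11 -1.84] tcp [482.  -73.8 192.4] F [ 0.4 -0.5 -2.1] w 12.9
```

apply_moves(
  moves=[
    {"offset": [4,0,-20],"rotation": [0.2,0,0]},
    {"offset": [0,0,-28],"rotation": [0,0,0]},
    {"offset": [0,0,-22],"rotation": [0,0,0]},
    {"offset": [0,0,0],"rotation": [0,0,0]},
  ],
)

```text
time_s: 25.35
tool_pos: [0.4871, -0.0754, 0.1217]
eef_rot: [0.037, 3.138, 0.0]
force: [-0.8, -0.9, -1.7]
gripper_width: 0.0132
```

```bash
python3 go.py 487.5 -74.2 90 -1.2;python3 - <<'E'
from h import *
s=snap('side');c=snap('top')
cv2.imwrite('pics/c6.png',np.hstack([cv2.resize(s['img'][100:280,180:380],None,fx=2.5,fy=2.5)]))
E
```

```text
opt 0 rot [-0.   0.2  0.1]
opt 180 rot [   0.3    0.  -179.9]
offset [  0.4   1.2 -31.7]
t 25.35 q [-0.29  0.34  1.87  0.    0.93 -1.84] tcp [487.1 -75.4 121.7] F [-0.8 -0.9 -1.7] w 13.2
```

View pics/c6.png

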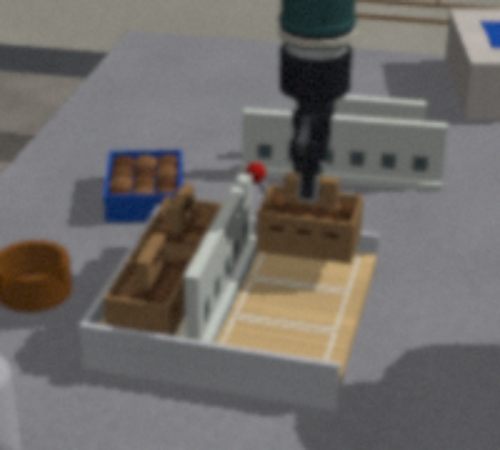

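apply_moves(
  moves=[
    {"offset": [0,1,-12],"rotation": [0,0.2,0]},
    {"offset": [0,0,-12],"rotation": [0,0,0]},
    {"offset": [0,0,-3],"rotation": [0,0,0]},
    {"offset": [0,0,-2],"rotation": [0,0,0]},
  ],
)

```text
time_s: 25.78
tool_pos: [0.4924, -0.0741, 0.0983]
eef_rot: [0.033, 3.13, -0.005]
force: [0.0, -0.8, -2.2]
gripper_width: 0.013
```

```bash
python3 go.py 487.5 -74.2 90 -1.2
```

```text
opt 0 rot [0.2 0.6 0. ]
opt 180 rot [   1.    -0.3 -180. ]
offset [-4.9 -0.1 -8.3]
t 25.7833 q [-0.29  0.38  1.88  0.    0.87 -1.84] tcp [492.4 -74.1  98.3] F [ 0.  -0.8 -2.2] w 13.0
```

apply_moves(
  moves=[
    {"offset": [-5,0,-4],"rotation": [0.2,0.6,0]},
    {"offset": [-1,0,-4],"rotation": [0,0.2,0]},
    {"offset": [0,0,-3],"rotation": [0,0,0]},
  ],
)

```text
time_s: 26.03
tool_pos: [0.4872, -0.0739, 0.0897]
eef_rot: [-0.032, -3.14, -0.0]
force: [-12.9, 2.3, 56.3]
gripper_width: 0.013
```

```bash
python3 go.py 487.5 -74.2 90 -1.2
```

```text
opt 0 rot [-0.  -0.1 -0. ]
opt 180 rot [ 1.0e-01 -0.0e+00  1.8e+02]
offset [ 0.3 -0.3  0.3]
t 26.0333 q [-0.29  0.39  1.89 -0.    0.86 -1.84] tcp [487.2 -73.9  89.7] F [-12.9   2.3  56.3] w 13.0
```

apply_moves(
  moves=[
    {"offset": [0,0,1],"rotation": [0,0,0]},
    {"offset": [0,0,0],"rotation": [0,0,0]},
    {"offset": [0,0,0],"rotation": [0,0,0]},
    {"offset": [0,0,0],"rotation": [0,0,0]},
    {"offset": [0,0,25],"rotation": [0,0,0]},
    {"offset": [0,0,35],"rotation": [0,0,0]},
    {"offset": [0,20,30],"rotation": [0,0,-1]},
    {"offset": [-7,38,0],"rotation": [0,0,-1]},
    {"offset": [-7,38,0],"rotation": [0,0,-1]},
    {"offset": [-7,38,0],"rotation": [0,0,-1]},
    {"offset": [-7,38,0],"rotation": [0,0,-1]},
    {"offset": [-7,38,0],"rotation": [0,0,0]},
    {"offset": [-7,38,0],"rotation": [0,0,0]},
    {"offset": [-7,38,0],"rotation": [0,0,0]},
    {"offset": [-7,38,0],"rotation": [0,0,0]},
    {"offset": [-7,38,0],"rotation": [0,0,0]},
    {"offset": [-7,20,0],"rotation": [0,0,0]},
    {"offset": [-7,0,0],"rotation": [0,0,0]},
  ],
  jaw=50,
)

```text
time_s: 27.53
tool_pos: [0.4121, 0.3232, 0.1886]
eef_rot: [0.19, 3.121, 0.005]
force: [0.2, -0.1, -0.1]
gripper_width: 0.0427
```

```bash
python3 go.py 411.7 332.1 57 -6.8
python3 - <<'E'
from m import *
s=snap('side');c=snap('top'); cartons(c)
cv2.imwrite('pics/c7.png',np.hstack([cv2.resize(s['img'][130:370,180:360],None,fx=2,fy=2),cv2.resize(c['img'][140:300,60:330],None,fx=1.7,fy=3)]))
E
```

```text
opt 0 rot [-0.1  0.9  0.2]
opt 180 rot [   1.4    0.2 -179.8]
offset [  -0.4    8.9 -131.6]
t 27.5333 q [ 0.54  0.29  1.74 -0.01  1.1  -0.91] tcp [412.1 323.2 188.6] F [ 0.2 -0.1 -0.1] w 42.7
carton [125.1 263.3] 743.0 [412.4 332.2] yaw -6.4 len 109.0 112.0 w 69.0
carton [ 90.6 242.4] 970.0 [467.8 433.3] yaw 6.8 len 104.0 107.0 w 68.0
carton [333.3 152.8] 1130.0 [ 735.6 -244.5] yaw 14.3 len 85.0 89.0 w 129.0
carton [245.5 130.5] 804.0 [792.6   4.5] yaw 1.2 len 93.0 96.0 w 88.0
```

View pics/c7.png

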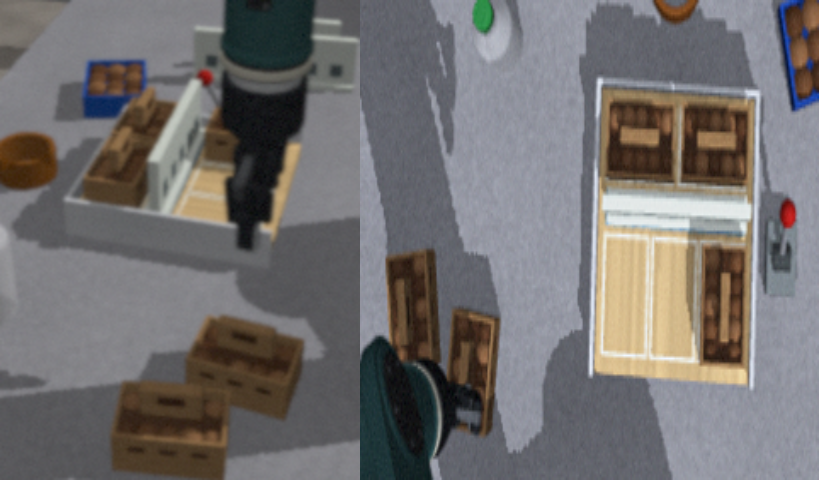

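apply_moves(
  moves=[
    {"offset": [0,7,-20],"rotation": [-0.1,0.9,0]},
    {"offset": [-2,2,-30],"rotation": [0,0.2,0]},
    {"offset": [-2,0,-28],"rotation": [0,0.2,0]},
    {"offset": [-1,0,-15],"rotation": [0,0,0]},
    {"offset": [0,0,0],"rotation": [0,0,0]},
  ],
)

```text
time_s: 28.05
tool_pos: [0.4088, 0.3225, 0.0942]
eef_rot: [-0.196, -3.131, 0.005]
force: [-1.0, -0.3, -0.3]
gripper_width: 0.0424
```

```bash
python3 go.py 411.7 332.1 57 -6.6
```

```text
opt 0 rot [ 0.2 -0.3  0.6]
opt 180 rot [  -0.4   -0.3 -179.4]
offset [  2.9   9.6 -37.2]
t 28.05 q [ 0.54  0.42  1.82  0.    0.9  -0.91] tcp [408.8 322.5  94.2] F [-1.  -0.3 -0.3] w 42.4
```

apply_moves(
  moves=[
    {"offset": [2,9,-8],"rotation": [0,-0.3,0.6]},
    {"offset": [0,2,-12],"rotation": [0,0,0]},
    {"offset": [-1,0,-12],"rotation": [0,0,0]},
    {"offset": [0,0,0],"rotation": [0,0,0]},
  ],
)

```text
time_s: 28.38
tool_pos: [0.4137, 0.3314, 0.0627]
eef_rot: [0.186, 3.132, -0.004]
force: [-0.0, -0.4, -0.3]
gripper_width: 0.0427
```

```bash
python3 go.py 411.7 332.1 57 -6.6
```

```text
opt 0 rot [0.1 0.2 0.2]
opt 180 rot [   0.4   -0.2 -179.8]
offset [-2.   0.7 -5.7]
t 28.3833 q [ 0.55  0.47  1.83 -0.01  0.83 -0.9 ] tcp [413.7 331.4  62.7] F [-0.  -0.4 -0.3] w 42.7
```

apply_moves(
  moves=[
    {"offset": [-2,1,-5],"rotation": [0.1,0.2,0]},
    {"offset": [-1,0,0],"rotation": [0,0,0]},
  ],
)

```text
time_s: 28.55
tool_pos: [0.4125, 0.3327, 0.0587]
eef_rot: [0.187, 3.133, 0.001]
force: [-0.0, -0.6, 0.9]
gripper_width: 0.0429
```

apply_moves(
  moves=[
    {"offset": [0,0,0],"rotation": [0,0,0]},
    {"offset": [0,0,0],"rotation": [0,0,0]},
    {"offset": [0,0,0],"rotation": [0,0,0]},
    {"offset": [0,0,0],"rotation": [0,0,0]},
  ],
  jaw=0,
)

```text
time_s: 28.88
tool_pos: [0.4139, 0.3334, 0.061]
eef_rot: [0.187, 3.13, 0.004]
force: [-0.9, -0.2, -2.1]
gripper_width: 0.0126
```

```bash
python3 go.py 411.7 332.1 57 -6.6
```

```text
opt 0 rot [-0.1  0.3  0.2]
opt 180 rot [   0.5    0.2 -179.8]
offset [-2.2 -1.3 -4. ]
t 28.8833 q [ 0.55  0.48  1.84 -0.    0.82 -0.9 ] tcp [413.9 333.4  61. ] F [-0.9 -0.2 -2.1] w 12.6
```

apply_moves(
  moves=[
    {"offset": [0,0,25],"rotation": [0,0.3,0]},
    {"offset": [0,0,35],"rotation": [0,0,1]},
    {"offset": [0,0,38],"rotation": [0,0,1]},
    {"offset": [0,-15,32],"rotation": [0,0,1]},
    {"offset": [8,-35,0],"rotation": [0,0,1]},
    {"offset": [8,-35,0],"rotation": [0,0,1]},
    {"offset": [8,-35,0],"rotation": [0,0,0]},
    {"offset": [8,-35,0],"rotation": [0,0,0]},
    {"offset": [8,-35,0],"rotation": [0,0,0]},
    {"offset": [8,-35,0],"rotation": [0,0,0]},
    {"offset": [8,-35,0],"rotation": [0,0,0]},
    {"offset": [8,-35,0],"rotation": [0,0,0]},
    {"offset": [4,-20,0],"rotation": [0,0,0]},
    {"offset": [2,0,0],"rotation": [0,0,0]},
  ],
)

```text
time_s: 30.05
tool_pos: [0.4812, 0.0047, 0.199]
eef_rot: [0.029, 3.137, -0.001]
force: [0.8, 0.3, -2.9]
gripper_width: 0.0128
```

```bash
python3 go.py 489 3.8 90 -1.2
```

```text
opt 0 rot [ 0.1  0.3 -0.1]
opt 180 rot [-4.000e-01  1.000e-01  1.799e+02]
offset [   7.8   -0.9 -109. ]
t 30.05 q [-0.13  0.22  1.8  -0.    1.11 -1.69] tcp [481.2   4.7 199. ] F [ 0.8  0.3 -2.9] w 12.8
```

apply_moves(
  moves=[
    {"offset": [6,0,-20],"rotation": [0.1,0.3,0]},
    {"offset": [0,0,-28],"rotation": [0,0.1,0]},
    {"offset": [0,0,-26],"rotation": [0,0,0]},
    {"offset": [0,0,0],"rotation": [0,0,0]},
  ],
)

```text
time_s: 30.38
tool_pos: [0.4895, 0.003, 0.1252]
eef_rot: [0.038, 3.137, 0.001]
force: [-0.1, -0.5, -2.4]
gripper_width: 0.0127
```

```bash
python3 go.py 489 3.8 90 -1.2
```

```text
opt 0 rot [-0.   0.2  0.2]
opt 180 rot [ 4.000e-01  1.000e-01 -1.798e+02]
offset [ -0.5   0.8 -35.2]
t 30.3833 q [-0.14  0.33  1.87  0.    0.94 -1.68] tcp [489.5   3.  125.2] F [-0.1 -0.5 -2.4] w 12.7
```

apply_moves(
  moves=[
    {"offset": [0,1,-14],"rotation": [0,0.3,0]},
    {"offset": [-2,0,-12],"rotation": [0,0.3,0]},
    {"offset": [-1,0,-3],"rotation": [0,0.2,0]},
  ],
)

```text
time_s: 30.63
tool_pos: [0.486, 0.0054, 0.0965]
eef_rot: [-0.036, -3.13, -0.002]
force: [-0.4, 0.4, -2.2]
gripper_width: 0.0126
```

```bash
python3 go.py 489 3.8 90 -1.2;python3 - <<'E'
from h import *
s=snap('side')
cv2.imwrite('pics/c8.png',np.hstack([cv2.resize(s['img'][100:280,180:380],None,fx=2.5,fy=2.5)]))
E
```

```text
opt 0 rot [-0.1 -0.7  0.1]
opt 180 rot [-1.000e+00  1.000e-01 -1.799e+02]
offset [ 3.  -1.6 -6.5]
t 30.6333 q [-0.13  0.38  1.89 -0.    0.88 -1.68] tcp [486.    5.4  96.5] F [-0.4  0.4 -2.2] w 12.6
```

View pics/c8.png

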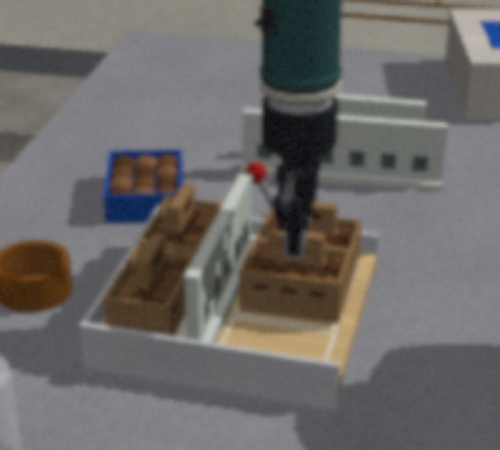

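apply_moves(
  moves=[
    {"offset": [2,-1,-4],"rotation": [0,-0.6,0]},
    {"offset": [0,0,-4],"rotation": [0,0,0]},
    {"offset": [0,0,-2],"rotation": [0,0,0]},
  ],
)

```text
time_s: 30.93
tool_pos: [0.4892, 0.0048, 0.0903]
eef_rot: [0.034, 3.139, 0.001]
force: [-11.4, 1.0, 37.9]
gripper_width: 0.0129
```

```bash
python3 go.py 489 3.8 90 -1.2
```

```text
opt 0 rot [-0.   0.1  0.1]
opt 180 rot [ 2.000e-01  1.000e-01 -1.799e+02]
offset [-0.2 -1.  -0.3]
t 30.9333 q [-0.13  0.39  1.9   0.    0.85 -1.68] tcp [489.2   4.8  90.3] F [-11.4   1.   37.9] w 12.9
```

apply_moves(
  moves=[
    {"offset": [0,0,1],"rotation": [0,0,0]},
    {"offset": [0,0,0],"rotation": [0,0,0]},
    {"offset": [0,0,0],"rotation": [0,0,0]},
    {"offset": [0,0,0],"rotation": [0,0,0]},
    {"offset": [0,0,25],"rotation": [0,0,0]},
    {"offset": [0,0,35],"rotation": [0,0,0]},
    {"offset": [0,20,30],"rotation": [0,0,1]},
    {"offset": [-2,38,0],"rotation": [0,0,1]},
    {"offset": [-2,38,0],"rotation": [0,0,1]},
    {"offset": [-2,38,0],"rotation": [0,0,1]},
    {"offset": [-2,38,0],"rotation": [0,0,1]},
    {"offset": [-2,38,0],"rotation": [0,0,1]},
    {"offset": [-2,38,0],"rotation": [0,0,1]},
    {"offset": [-2,38,0],"rotation": [0,0,1]},
    {"offset": [-2,38,0],"rotation": [0,0,0]},
    {"offset": [-2,38,0],"rotation": [0,0,0]},
    {"offset": [-2,38,0],"rotation": [0,0,0]},
    {"offset": [0,10,0],"rotation": [0,0,0]},
    {"offset": [0,0,0],"rotation": [0,0,0]},
  ],
  jaw=50,
)

```text
time_s: 32.52
tool_pos: [0.4731, 0.4348, 0.192]
eef_rot: [-0.185, 3.112, 0.008]
force: [1.2, -0.7, 0.1]
gripper_width: 0.0424
```

```bash
python3 go.py 466.7 433.2 57 7
python3 - <<'E'
from m import *
s=snap('side');c=snap('top'); cartons(c)
cv2.imwrite('pics/c9.png',np.hstack([cv2.resize(s['img'][130:370,180:360],None,fx=2,fy=2),cv2.resize(c['img'][140:300,60:330],None,fx=1.7,fy=3)]))
E
```

```text
opt 0 rot [-0.4  1.4  0.2]
opt 180 rot [   2.2    0.6 -179.8]
offset [  -6.4   -1.6 -135. ]
t 32.5167 q [ 0.64  0.44  1.48 -0.01  1.2  -1.05] tcp [473.1 434.8 192. ] F [ 1.2 -0.7  0.1] w 42.4
carton [ 90.7 243. ] 970.0 [466.2 432.9] yaw 7.2 len 107.0 110.0 w 68.0
carton [333.3 152.8] 1129.5 [ 735.6 -244.5] yaw 14.3 len 85.0 89.0 w 129.0
carton [245.5 130.5] 804.0 [792.6   4.5] yaw 1.2 len 93.0 96.0 w 88.0
```

View pics/c9.png

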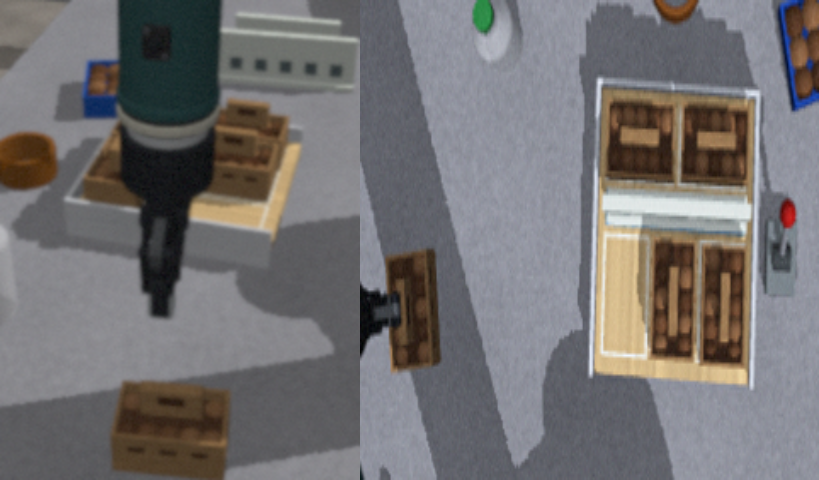

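apply_moves(
  moves=[
    {"offset": [-6,0,-20],"rotation": [-0.4,1.4,0]},
    {"offset": [-2,0,-30],"rotation": [0,0.2,0]},
    {"offset": [-2,0,-28],"rotation": [0,0.2,0]},
    {"offset": [-1,0,-15],"rotation": [0,0,0]},
    {"offset": [0,0,0],"rotation": [0,0,0]},
  ],
)

```text
time_s: 33.03
tool_pos: [0.4644, 0.4227, 0.0987]
eef_rot: [0.173, -3.131, 0.004]
force: [-0.5, 0.1, 0.1]
gripper_width: 0.0427
```

```bash
python3 go.py 466.3 433 57 7.1
```

```text
opt 0 rot [ 0.2 -0.3  0.8]
opt 180 rot [  -0.5   -0.3 -179.2]
offset [  1.9  10.3 -41.7]
t 33.0333 q [ 0.63  0.54  1.58  0.    1.03 -1.05] tcp [464.4 422.7  98.7] F [-0.5  0.1  0.1] w 42.7
```

apply_moves(
  moves=[
    {"offset": [2,10,-10],"rotation": [0.2,-0.3,0.8]},
    {"offset": [-1,2,-14],"rotation": [0,0,0]},
    {"offset": [-1,1,-12],"rotation": [0,0,0]},
    {"offset": [0,0,0],"rotation": [0,0,0]},
  ],
)

```text
time_s: 33.37
tool_pos: [0.4676, 0.4327, 0.0633]
eef_rot: [-0.19, 3.133, 0.002]
force: [-0.5, -1.0, -0.0]
gripper_width: 0.0427
```

```bash
python3 go.py 466.3 433 57 7.1
```

```text
opt 0 rot [-0.1  0.1  0.2]
opt 180 rot [ 2.000e-01  1.000e-01 -1.798e+02]
offset [-1.3  0.3 -6.3]
t 33.3667 q [ 0.64  0.59  1.59 -0.    0.96 -1.05] tcp [467.6 432.7  63.3] F [-0.5 -1.  -0. ] w 42.7
```

apply_moves(
  moves=[
    {"offset": [-2,1,-6],"rotation": [-0.1,0.1,0]},
    {"offset": [0,0,0],"rotation": [0,0,0]},
  ],
)

```text
time_s: 33.53
tool_pos: [0.4663, 0.4339, 0.0576]
eef_rot: [-0.189, 3.134, 0.0]
force: [0.1, 0.7, 0.1]
gripper_width: 0.0427
```

apply_moves(
  moves=[
    {"offset": [0,0,0],"rotation": [0,0,0]},
    {"offset": [0,0,0],"rotation": [0,0,0]},
    {"offset": [0,0,0],"rotation": [0,0,0]},
    {"offset": [0,0,0],"rotation": [0,0,0]},
  ],
  jaw=0,
)

```text
time_s: 33.87
tool_pos: [0.4673, 0.4348, 0.0595]
eef_rot: [-0.19, 3.132, 0.003]
force: [0.1, -0.0, -2.9]
gripper_width: 0.0128
```

```bash
python3 go.py 466.3 433 57 7.1
```

```text
opt 0 rot [-0.1  0.2  0.2]
opt 180 rot [   0.4    0.2 -179.8]
offset [-1.  -1.8 -2.5]
t 33.8667 q [ 0.64  0.59  1.59 -0.    0.96 -1.05] tcp [467.3 434.8  59.5] F [ 0.1 -0.  -2.9] w 12.8
```

apply_moves(
  moves=[
    {"offset": [0,0,25],"rotation": [0,0.2,0]},
    {"offset": [0,0,35],"rotation": [0,0,-1]},
    {"offset": [0,0,38],"rotation": [0,0,-1]},
    {"offset": [0,-15,32],"rotation": [0,0,-1]},
    {"offset": [3,-36,0],"rotation": [0,0,-1]},
    {"offset": [3,-36,0],"rotation": [0,0,-1]},
    {"offset": [3,-36,0],"rotation": [0,0,-1]},
    {"offset": [3,-36,0],"rotation": [0,0,-1]},
    {"offset": [3,-36,0],"rotation": [0,0,-1]},
    {"offset": [3,-36,0],"rotation": [0,0,0]},
    {"offset": [3,-36,0],"rotation": [0,0,0]},
    {"offset": [3,-36,0],"rotation": [0,0,0]},
    {"offset": [0,-20,0],"rotation": [0,0,0]},
    {"offset": [0,0,0],"rotation": [0,0,0]},
  ],
)

```text
time_s: 35.03
tool_pos: [0.4865, 0.0992, 0.196]
eef_rot: [0.027, 3.138, 0.003]
force: [0.1, -0.4, -2.2]
gripper_width: 0.013
```

```bash
python3 go.py 490 82.3 90 -1.2
python3 - <<'E'
from h import *
c=snap('top')
cv2.imwrite('pics/e1.png',cv2.resize(c['img'][160:280,180:310],None,fx=4.5,fy=4.5,interpolation=cv2.INTER_CUBIC))
E
```

```text
opt 0 rot [-0.1  0.2 -0.2]
opt 180 rot [ -0.3  -0.2 179.8]
offset [   3.5  -16.9 -106. ]
t 35.0333 q [ 0.06  0.25  1.78  0.    1.12 -1.49] tcp [486.5  99.2 196. ] F [ 0.1 -0.4 -2.2] w 13.0
```

View pics/e1.png

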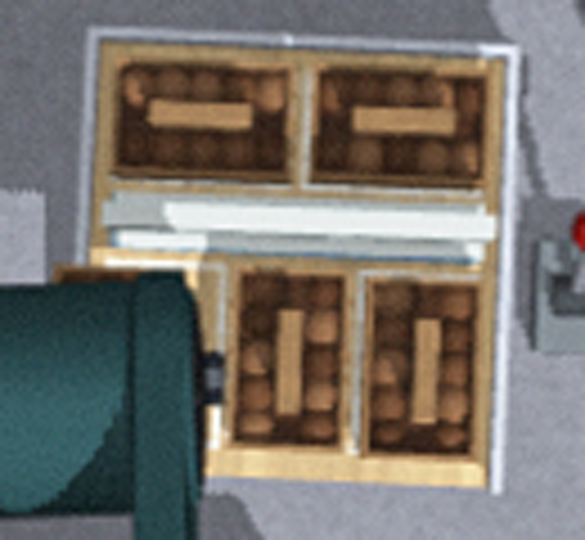

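Run:
```python
from h import *
c=snap('top')
for n,q,t in (('two1',(200,115),(630.1,59.5)),('two2',(404,122),(627.4,-58.4)),('three2',(290,362),(487.7,3.8)),('three3',(426,371),(486,-74.2))):
    P=onz(c,[np.array(q)/4.5+[180,160]-.39],.114)[0]*1e3; print(n,P.round(1),(P[:2]-t).round(1))
```

```text
two1 [629.   57.5 114. ] [-1.1 -2. ]
two2 [627.5 -60.1 114. ] [ 0.1 -1.7]
three2 [488.3   2.6 114. ] [ 0.6 -1.2]
three3 [484.7 -75.4 114. ] [-1.3 -1.2]
```

apply_moves(
  moves=[
    {"offset": [3,-14,-10],"rotation": [-0.1,0.2,0]},
    {"offset": [0,-2,-28],"rotation": [0,0.1,0]},
    {"offset": [-1,0,-28],"rotation": [0,0.1,0]},
    {"offset": [0,0,0],"rotation": [0,0,0]},
  ],
)

```text
time_s: 35.47
tool_pos: [0.4914, 0.0901, 0.1308]
eef_rot: [0.022, 3.137, 0.008]
force: [-0.3, 0.4, -3.9]
gripper_width: 0.0131
```

```bash
python3 go.py 489 82.3 90 -1.2
```

```text
opt 0 rot [-0.3  0.3 -0.4]
opt 180 rot [ -0.4  -0.4 179.6]
offset [ -2.4  -7.8 -40.8]
t 35.4667 q [ 0.04  0.34  1.84  0.01  0.96 -1.52] tcp [491.4  90.1 130.8] F [-0.3  0.4 -3.9] w 13.1
```

apply_moves(
  moves=[
    {"offset": [-2,-8,-5],"rotation": [-0.3,0.3,-0.4]},
    {"offset": [0,0,-12],"rotation": [0,0.1,0]},
    {"offset": [-1,0,-12],"rotation": [0,0.1,0]},
    {"offset": [0,0,0],"rotation": [0,0,0]},
  ],
)

```text
time_s: 35.8
tool_pos: [0.4892, 0.0848, 0.1031]
eef_rot: [-0.027, -3.137, 0.001]
force: [-0.7, -0.8, -2.5]
gripper_width: 0.0129
```

```bash
python3 go.py 489 81.8 90 -1.2
```

```text
opt 0 rot [ 0.  -0.2 -0.2]
opt 180 rot [  0.4   0.  179.8]
offset [ -0.2  -3.  -13.1]
t 35.8 q [ 0.03  0.38  1.87 -0.    0.9  -1.52] tcp [489.2  84.8 103.1] F [-0.7 -0.8 -2.5] w 12.9
```

apply_moves(
  moves=[
    {"offset": [0,-3,-5],"rotation": [0,-0.1,-0.2]},
    {"offset": [0,0,-5],"rotation": [0,0,0]},
    {"offset": [0,0,-4],"rotation": [0,0,0]},
  ],
)

```text
time_s: 36.05
tool_pos: [0.4918, 0.0825, 0.0915]
eef_rot: [0.03, 3.138, -0.001]
force: [0.4, 0.5, -3.3]
gripper_width: 0.0134
```

```bash
python3 go.py 489 81.8 90 -1.2
```

```text
opt 0 rot [ 0.   0.2 -0.1]
opt 180 rot [ -0.3   0.  179.9]
offset [-2.8 -0.7 -1.5]
t 36.05 q [ 0.03  0.39  1.88 -0.    0.86 -1.52] tcp [491.8  82.5  91.5] F [ 0.4  0.5 -3.3] w 13.4
```

apply_moves(
  moves=[
    {"offset": [-3,-1,-3],"rotation": [0,0.2,0]},
    {"offset": [0,0,-3],"rotation": [0,0,0]},
  ],
)

```text
time_s: 36.22
tool_pos: [0.49, 0.0817, 0.0888]
eef_rot: [0.03, 3.139, -0.0]
force: [-20.9, -0.4, 74.7]
gripper_width: 0.0133
```

```bash
python3 go.py 489 81.8 90 -1.2
```

```text
opt 0 rot [ 0.   0.1 -0.1]
opt 180 rot [ -0.2   0.  179.9]
offset [-1.   0.1  1.2]
t 36.2167 q [ 0.03  0.4   1.89 -0.    0.86 -1.53] tcp [490.   81.7  88.8] F [-20.9  -0.4  74.7] w 13.3
```

apply_moves(
  moves=[
    {"offset": [0,0,1],"rotation": [0,0,0]},
    {"offset": [0,0,0],"rotation": [0,0,0]},
    {"offset": [0,0,0],"rotation": [0,0,0]},
    {"offset": [0,0,0],"rotation": [0,0,0]},
    {"offset": [0,0,25],"rotation": [0,0,0]},
    {"offset": [0,0,35],"rotation": [0,0,0]},
    {"offset": [0,0,38],"rotation": [0,0,0]},
    {"offset": [0,-10,25],"rotation": [0,0,0]},
    {"offset": [10,-30,0],"rotation": [0,0,0]},
    {"offset": [14,-35,0],"rotation": [0,0,0]},
    {"offset": [14,-35,0],"rotation": [0,0,0]},
    {"offset": [14,-35,0],"rotation": [0,0,0]},
    {"offset": [14,-35,0],"rotation": [0,0,0]},
    {"offset": [14,-35,0],"rotation": [0,0,0]},
    {"offset": [18,-25,0],"rotation": [0,0,0]},
    {"offset": [20,0,0],"rotation": [0,0,0]},
    {"offset": [0,0,0],"rotation": [0,0,0]},
  ],
  jaw=50,
)

```text
time_s: 37.63
tool_pos: [0.6109, -0.1717, 0.2214]
eef_rot: [0.026, 3.134, -0.003]
force: [0.7, 0.5, 0.8]
gripper_width: 0.0427
```

```bash
python3 go.py 612 -172 75 -1.2; python3 knob.py
python3 - <<'E'
from h import *
c=snap('top');s=snap('side')
a=cv2.resize(c['img'][160:280,180:310],None,fx=4.5,fy=4.5,interpolation=cv2.INTER_CUBIC)
cv2.imwrite('pics/e2.png',a); cv2.imwrite('pics/e2s.png',cv2.resize(s['img'][80:260,180:400],None,fx=3,fy=3))
E
```

```text
opt 0 rot [ 0.1  0.5 -0.2]
opt 180 rot [ -0.7   0.2 179.8]
offset [   1.1   -0.3 -146.4]
t 37.6333 q [-0.38  0.41  1.45  0.    1.27 -1.94] tcp [ 610.9 -171.7  221.4] F [0.7 0.5 0.8] w 42.7
knob px [282.5 168. ] 32.0 xyz [ 567.6 -171.6   95.1]
[ 0.6089 -0.1716  0.221 ] [ 0.4 -0.6 -0.6]
```

View pics/e2.png

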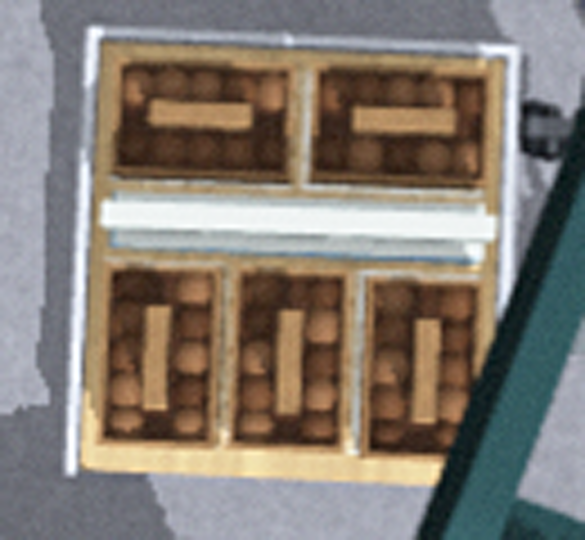

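View pics/e2s.png

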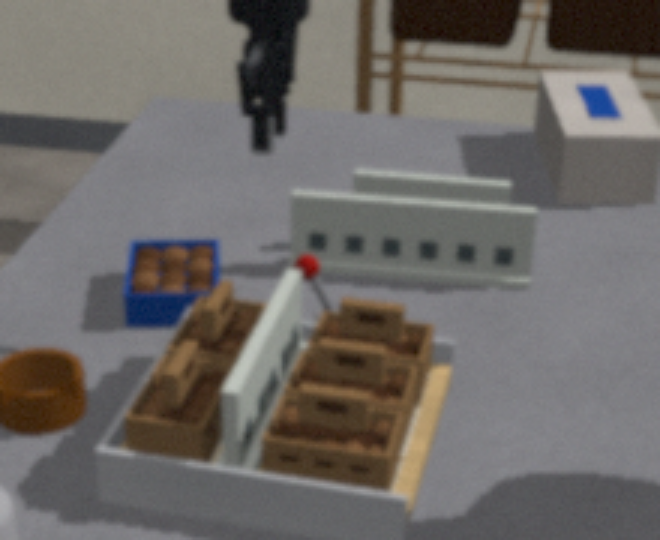

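apply_moves(
  moves=[
    {"offset": [4,0,-25],"rotation": [0.1,0.5,0]},
    {"offset": [2,0,-32],"rotation": [0,0,0]},
    {"offset": [0,0,-32],"rotation": [0,0,0]},
    {"offset": [0,0,-25],"rotation": [0,0,0]},
    {"offset": [0,0,-12],"rotation": [0,0,0]},
    {"offset": [0,0,0],"rotation": [0,0,0]},
  ],
  jaw=0,
)

```text
time_s: 38.28
tool_pos: [0.6069, -0.1619, 0.0939]
eef_rot: [-0.012, -3.136, -0.002]
force: [-0.6, 0.6, -0.6]
gripper_width: 0.0003
```

```bash
python3 go.py 612 -172 72 -1.2; python3 knob.py
```

```text
opt 0 rot [-0.1 -0.3 -0.8]
opt 180 rot [ 5.000e-01 -1.000e-01  1.792e+02]
offset [  5.1 -10.1 -21.9]
t 38.2833 q [-0.37  0.54  1.58 -0.    1.02 -1.93] tcp [ 606.9 -161.9   93.9] F [-0.6  0.6 -0.6] w 0.3
knob px [282.4 167.8] 32.0 xyz [ 567.8 -171.6   95.6]
[ 0.607  -0.1618  0.0949] [-1.4  1.2  0.7]
```

apply_moves(
  moves=[
    {"offset": [2,-10,-12],"rotation": [0,-0.3,-0.8]},
    {"offset": [0,-1,-10],"rotation": [0,0,0]},
    {"offset": [-8,0,-3],"rotation": [0,0,0]},
    {"offset": [-13,0,0],"rotation": [0,0,0]},
    {"offset": [-13,0,0],"rotation": [0,0,0]},
  ],
)

```text
time_s: 38.75
tool_pos: [0.5791, -0.1744, 0.0725]
eef_rot: [0.032, 3.13, -0.004]
force: [2.0, 0.8, 1.4]
gripper_width: 0.0002
```

```bash
python3 go.py 512 -172 72 -1.2; python3 knob.py
```

```text
opt 0 rot [ 0.2  0.7 -0. ]
opt 180 rot [ -1.1   0.2 180. ]
offset [-67.1   2.4  -0.5]
t 38.75 q [-0.41  0.54  1.67  0.    0.93 -1.96] tcp [ 579.1 -174.4   72.5] F [2.  0.8 1.4] w 0.2
knob px [286.  167.1] 39.0 xyz [ 557.  -171.6   99.1]
[ 0.5756 -0.1738  0.0723] [-2.2  1.1 -0.1]
```

Knob is moving with the finger.

apply_moves(
  moves=[
    {"offset": [-13,1,0],"rotation": [0.2,0.7,0]},
    {"offset": [-13,1,0],"rotation": [0,0,0]},
    {"offset": [-13,0,0],"rotation": [0,0,0]},
    {"offset": [-13,0,0],"rotation": [0,0,0]},
    {"offset": [-10,0,0],"rotation": [0,0,0]},
    {"offset": [-5,0,0],"rotation": [0,0,0]},
    {"offset": [-4,0,0],"rotation": [0,0,0]},
  ],
)

```text
time_s: 39.38
tool_pos: [0.5161, -0.1766, 0.0785]
eef_rot: [0.041, 3.113, -0.01]
force: [8.7, 0.8, -4.9]
gripper_width: 0.0
```

```bash
python3 go.py 512 -172 72 -1.2; python3 knob.py
```

```text
opt 0 rot [0.4 1.6 0.3]
opt 180 rot [   2.5   -0.6 -179.7]
offset [-4.1  4.6 -6.5]
t 39.3833 q [-0.46  0.46  1.81  0.01  0.85 -2.01] tcp [ 516.1 -176.6   78.5] F [ 8.7  0.8 -4.9] w 0.0
knob px [307.  171.2] 41.0 xyz [ 492.8 -171.6   92.7]
[ 0.516  -0.1767  0.0787] [11.5  0.2 -4.2]
```

Knob is back at 493 mm against the stop (8.7 N). Press once more gently, then retreat and check.

apply_moves(
  moves=[
    {"offset": [-3,1,-2],"rotation": [0.2,0.8,0]},
    {"offset": [-3,0,0],"rotation": [0,0,0]},
    {"offset": [15,0,0],"rotation": [0,0,0]},
    {"offset": [25,0,0],"rotation": [0,0,0]},
    {"offset": [0,0,30],"rotation": [0,0,0]},
    {"offset": [0,0,38],"rotation": [0,0,0]},
    {"offset": [0,-20,38],"rotation": [0,0,0]},
    {"offset": [0,-35,25],"rotation": [0,0,0]},
    {"offset": [0,-40,0],"rotation": [0,0,0]},
    {"offset": [0,-40,0],"rotation": [0,0,0]},
    {"offset": [0,-30,0],"rotation": [0,0,0]},
    {"offset": [0,0,0],"rotation": [0,0,0]},
    {"offset": [0,0,0],"rotation": [0,0,0]},
    {"offset": [0,0,0],"rotation": [0,0,0]},
    {"offset": [0,0,0],"rotation": [0,0,0]},
  ],
)

```text
time_s: 40.68
tool_pos: [0.548, -0.3472, 0.2179]
eef_rot: [0.041, 3.125, -0.009]
force: [0.1, -0.3, 0.4]
gripper_width: -0.0001
```

```bash
python3 go.py 512 -172 72 -1.2; python3 knob.py
python3 - <<'E'
from h import *
c=snap('top','f.png');s=snap('side')
a=cv2.resize(c['img'][140:290,180:330],None,fx=4,fy=4,interpolation=cv2.INTER_CUBIC)
cv2.imwrite('pics/f1.png',a); cv2.imwrite('pics/f1s.png',s['img'])
for n,q,t in (('two1',(200,115),(630.1,59.5)),('two2',(404,122),(627.4,-58.4)),('three1',(157,358),(489.5,81.7)),('three2',(290,362),(487.7,3.8)),('three3',(426,371),(486,-74.2))):
    P=onz(c,[np.array(q)/4.5+[180,160]-.39],.114)[0]*1e3; print(n,P.round(1),(P[:2]-t).round(1))
E
```

```text
opt 0 rot [0.3 1.  0.3]
opt 180 rot [   1.5   -0.5 -179.7]
offset [ -36.   175.2 -145.9]
t 40.6833 q [-0.67  0.43  1.43  0.01  1.26 -2.22] tcp [ 548.  -347.2  217.9] F [ 0.1 -0.3  0.4] w -0.1
knob px [307.  171.2] 41.0 xyz [ 492.8 -171.6   92.7]
[ 0.548  -0.3468  0.2178] [-0.1 -0.  -0.1]
two1 [629.   57.5 114. ] [-1.1 -2. ]
two2 [627.5 -60.1 114. ] [ 0.1 -1.7]
three1 [488.9  78.8 114. ] [-0.6 -2.9]
three2 [488.3   2.6 114. ] [ 0.6 -1.2]
three3 [484.7 -75.4 114. ] [-1.3 -1.2]
```

View pics/f1.png

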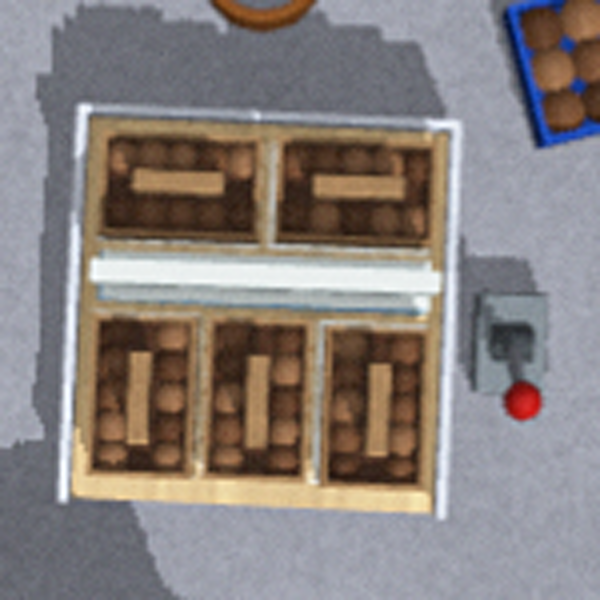

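View pics/f1s.png

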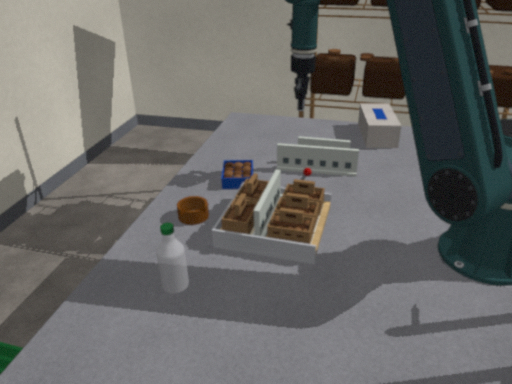

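All five cartons are in their outlines, the divider is standing on the stripe, and the knob is back at its start. The arm is clear of everything, so I'm handing the job in.

```bash
python3 -c "
from cell import manip
print(manip.close_job())"
```

```text
the job is handed in; nothing more can be done
None
```

The layer is finished and handed in, with the last reading at about 41 s of the 210 s allowed. I put the brake on, stood the 226 mm divider on the blue stripe, placed all five cartons (three in the near row, two in the far row), then brought the lever fully back.

What my last checks showed (`close_job` itself gives no verdict):
- **Brake:** with the brake on, the knob sat at about x = 570 mm. After release it reads 493 mm, the same as at the start.
- **Cartons:** the handles measured within about 3 mm of their outline centres in the top view. All looked upright and square there; I did not measure their angles.
- **Divider:** it is about 2–3 mm from the stripe's centre and 0.3° off in angle. I measured this right after placing it and checked it only by eye at the end.
- **Other objects:** the two wrong-length dividers, bottle, tape and tray look unmoved. No carton was seen knocked aside.
- **Arm:** it finished clear of everything.

No check failed. One small disagreement: the side camera put the brake-on knob at anywhere from 567.6 to 569.8 mm, which is within the camera's 2 mm calibration error.

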